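Start the temperature log of the batch jars

TASK

Start the temperature log for the batch jars with coloured lids standing on the counter: on each jar slide the white lid shutter open, take the probe whose handle has the lid's colour out of the sloped rack, and push it down through the port until its collar lies flat on the lid. When every jar has its probe, press the white start button on the grey logger all the way down. Keep the jars upright, leave probes that have no jar in the rack, and do not disturb the other things.

Things in the scene. Friction and masses are not known exactly. Their poses are not given: they have to be found in the camera images.
- jar_red: clear glass jar, 89 mm wide, with a red lid 95 mm wide; on a weighted steel foot 103 mm wide and 18 mm high; loose, 0.85 kg; may be absent. Origin: middle of its underside, z up. Lid top 112 mm above it. A white shutter slides on the lid along the jar's x axis between two low white guide rails (3 mm high, outer faces 17 mm either side of that axis).
- port_red (a point): middle of the mouth of the probe port in the red lid: a round 10 mm hole through the 14 mm thick lid, on the jar's axis, flush with the lid's top. Below it the jar is free for 90 mm. Axes as the jar's.
- shutter_red (a joint): slide of the red lid's shutter along the jar's +x, m: 0 shut (covers the port) to 0.028 fully open; 0.6 N friction, stays where left. It is moved by its thumb tab: an upright white block, 14 mm wide across the slide (jar's y), 10 mm along it, top 20 mm above the lid; its middle is 10 mm + this value to the jar's +x side of the port.
- probe_red: wireless temperature probe with red handle, 35 g. Origin: middle of the underside of its black collar (23 mm wide, 4 mm thick); z points up through the handle. Handle from z = 4 to 40 mm, 16 mm thick along its x, 20 mm along its y. Steel shaft 8 mm thick from z = 0 down to -80 mm, its last 10 mm tapering to a blunt point. It starts in a compartment of the rack, collar on the sloped face.
- jar_blue: clear glass jar, 89 mm wide, with a blue lid 95 mm wide; on a weighted steel foot 103 mm wide and 18 mm high; loose, 0.85 kg; may be absent. Origin: middle of its underside, z up. Lid top 112 mm above it. A white shutter slides on the lid along the jar's x axis between two low white guide rails (3 mm high, outer faces 17 mm either side of that axis).
- port_blue (a point): middle of the mouth of the probe port in the blue lid: a round 10 mm hole through the 14 mm thick lid, on the jar's axis, flush with the lid's top. Below it the jar is free for 90 mm. Axes as the jar's.
- shutter_blue (a joint): slide of the blue lid's shutter along the jar's +x, m: 0 shut (covers the port) to 0.028 fully open; 0.6 N friction, stays where left. It is moved by its thumb tab: an upright white block, 14 mm wide across the slide (jar's y), 10 mm along it, top 20 mm above the lid; its middle is 10 mm + this value to the jar's +x side of the port.
- probe_blue: wireless temperature probe with blue handle, 35 g. Origin: middle of the underside of its black collar (23 mm wide, 4 mm thick); z points up through the handle. Handle from z = 4 to 40 mm, 16 mm thick along its x, 20 mm along its y. Steel shaft 8 mm thick from z = 0 down to -80 mm, its last 10 mm tapering to a blunt point. It starts in a compartment of the rack, collar on the sloped face.
- jar_yellow: clear glass jar, 89 mm wide, with a yellow lid 95 mm wide; on a weighted steel foot 103 mm wide and 18 mm high; loose, 0.85 kg; may be absent. Origin: middle of its underside, z up. Lid top 112 mm above it. A white shutter slides on the lid along the jar's x axis between two low white guide rails (3 mm high, outer faces 17 mm either side of that axis).
- port_yellow (a point): middle of the mouth of the probe port in the yellow lid: a round 10 mm hole through the 14 mm thick lid, on the jar's axis, flush with the lid's top. Below it the jar is free for 90 mm. Axes as the jar's.
- shutter_yellow (a joint): slide of the yellow lid's shutter along the jar's +x, m: 0 shut (covers the port) to 0.028 fully open; 0.6 N friction, stays where left. It is moved by its thumb tab: an upright white block, 14 mm wide across the slide (jar's y), 10 mm along it, top 20 mm above the lid; its middle is 10 mm + this value to the jar's +x side of the port.
- probe_yellow: wireless temperature probe with yellow handle, 35 g. Origin: middle of the underside of its black collar (23 mm wide, 4 mm thick); z points up through the handle. Handle from z = 4 to 40 mm, 16 mm thick along its x, 20 mm along its y. Steel shaft 8 mm thick from z = 0 down to -80 mm, its last 10 mm tapering to a blunt point. It starts in a compartment of the rack, collar on the sloped face.
- jar_green: clear glass jar, 89 mm wide, with a green lid 95 mm wide; on a weighted steel foot 103 mm wide and 18 mm high; loose, 0.85 kg; may be absent. Origin: middle of its underside, z up. Lid top 112 mm above it. A white shutter slides on the lid along the jar's x axis between two low white guide rails (3 mm high, outer faces 17 mm either side of that axis).
- port_green (a point): middle of the mouth of the probe port in the green lid: a round 10 mm hole through the 14 mm thick lid, on the jar's axis, flush with the lid's top. Below it the jar is free for 90 mm. Axes as the jar's.
- shutter_green (a joint): slide of the green lid's shutter along the jar's +x, m: 0 shut (covers the port) to 0.028 fully open; 0.6 N friction, stays where left. It is moved by its thumb tab: an upright white block, 14 mm wide across the slide (jar's y), 10 mm along it, top 20 mm above the lid; its middle is 10 mm + this value to the jar's +x side of the port.
- probe_green: wireless temperature probe with green handle, 35 g. Origin: middle of the underside of its black collar (23 mm wide, 4 mm thick); z points up through the handle. Handle from z = 4 to 40 mm, 16 mm thick along its x, 20 mm along its y. Steel shaft 8 mm thick from z = 0 down to -80 mm, its last 10 mm tapering to a blunt point. It starts in a compartment of the rack, collar on the sloped face.
- rack: grey probe rack on a steel stand, 120 x 240 mm, fixed. Origin: middle of its underside; back is +x. Its sloped face, middle at (-6, 0, 110) mm, leans 0.30 rad towards -x (normal (-0.30, 0, 0.96)). Four square compartments, 16 mm wide, 88 mm deep, 55 mm apart along its y, run down along that normal; which probe is in which varies.
- start (a joint): travel of the logger's white start button, in m, growing as it is pressed: 0 up, 0.005 fully down (about 4 N); it springs back.
- start_top (a point): middle of the top of the round white start button (22 mm wide) on the grey data logger (85 x 100 x 32 mm, fixed, with a 75 mm high aerial at its left back corner); pressed straight down.
- jigger_large: large steel double-ended jigger, 46 mm wide, 77 mm high; a bystander. Origin: middle of its underside.
- spice_shaker: glass shaker with chromed cap, 44 mm wide, 72 mm high; a bystander. Origin: middle of its underside.
- spice_pot: small glass pot with steel lid, 58 mm wide, 61 mm high; a bystander. Origin: middle of its underside.
- hibiscus: narrow jar of red syrup with white lid, 52 mm wide, 86 mm high; a bystander. Origin: middle of its underside.
- jigger_small: small steel double-ended jigger, 38 mm wide, 64 mm high; a bystander. Origin: middle of its underside.

How it is judged:
By the outcome, as a careful person would: the job done as asked, in the order asked, and still so for the second after the job is handed in, with the robot touching nothing.
Of jar_red, jar_blue, jar_yellow, jar_green only 3 to 4 are there at a start; the rules pass over those that are not, and their reading is None.
At some moment in a run one of jar_red, jar_blue, jar_yellow, jar_green may be knocked a few centimetres aside while the robot is not near it.
It also fails if it takes over 210 s, if anything falls off the work surface, if the arm or the gripper's body presses on something with over 40 N, if the wrist force passes 120 N, or if a joint passes its speed limit or range.

ROBOT

A 6-joint arm with a two-finger parallel gripper is mounted at the origin on a cart in front of the work surface, level with it; the furniture and walls round the work are solid. World frame = base frame: x ahead of the robot, y to its left, z up, the work surface at z = 0. Lengths are in m, angles in degrees, forces in N, time in s.
With the tool pointing down it reaches from about 0.35 to 0.875 m from the base axis. Payload 4.2 kg.
Tool frame: the origin (TCP) lies midway between the tips of the shut fingers; the grasp point (between the pads) lies 19 mm behind it; z points along the fingers, y is the line along which they close (so a half turn about z gives the same grasp; the last joint's range is limited). The gripper opens to 87 mm and grips with 3 to 60 N. Pads are 19 mm wide; open, the fingers measure 117 mm over their backs; the gripper's body (75 mm by 190 mm) begins 51 mm behind the grasp point.
Start: joints at [-56.23, 22.042, 0.453, 0, -68.411, -14.817], TCP at [0.203, -0.591, 0.223] pointing down, gripper open.
Joint ranges: [-179.83, 179.83], [-69.29, 118.12], [-61.27, 80.66], [-181.25, 117.63], [-171.15, -9.14], [-177.46, 177.46]. Speed limits (degrees/s): [159.86, 159.86, 180, 180, 180, 180].

INTERFACE

Orientations are given as a 3x3 rotation matrix whose columns are the frame's x, y, z axes.
In Python, from station import sense, capture, finish_job, silhouettes, landmark_of gives the robot as it stands.
- The arm moves only by the tool step_arm, never from a script. Its arguments are lists of equal length, an entry for each row: "linear": the shift along the tool's x, y, z in mm, a list of three; "delta_rot": the turn, a rotation vector about the tool's x, y, z in rad, a list of three; "grip": the finger opening in mm, from 0 to 87. A call has 1 to 10 rows; each row shifts and turns the commanded pose from where the row before left it, along the tool's axes as they then stand; what a row does not reach is not made up. A row lasts 1/8 s, in which the tool goes at most 62.5 mm and 10.7 degrees, less where a joint would pass 70% of its speed; a pose out of reach is approached as far as the arm can. A call with a gripper value outside its range is refused whole. The fingers move at their own pace and stop on an object; the grip force is fixed at half the most. Time passes only in rows, so rows that do not move let the fingers close. It gives the time, the measured TCP pose, the force, the opening and the grip force at its end, in the units of the state.
- sense(): the state, without advancing time (a new reading comes with each control period).
- capture(name): name is "scene" or "top" or "wrist"; returns a dict with "img" (420x560x3 uint8, red, green, blue), "fx", "fy", "cx", "cy" (pixels), "k1" (the pictures are not rectified: a ray, as slopes to the right and down, at radius r is drawn at 1 + k1 r^2 times it, then the intrinsics apply), "world_to_cam" (4x4, takes a point from world to camera coordinates); the wrist camera has in their place "mount" (4x4, takes a point from camera to tool coordinates, whose origin is the TCP and whose axes are the flange's). Camera axes: x right, y up, looking along -z (the intrinsics and any distortion apply to the point x, -y, -z); pixel columns grow to the right and rows downward; lengths in m; the calibration is good to about 2 mm. A picture is of the moment at which its call begins: read the wrist's pose just before it. There is no depth.
- finish_job(): hands the job in; it is judged then, once.
Trained networks look in the newest picture that a camera, given by its name, has taken for a name from the list of things; names that differ only in an ending like _2 or _b are one class to them, and where a whole thing is asked for, a point or a joint stands for the part that bears it (a point fixed in the world has none). Each returns a list of dicts, best first, with "score" (0 to 1); they miss things now and then, are a little off and sometimes report something else, mostly with a low value. They report only what shows in the picture. A call takes as long as a camera call.
- silhouettes(camera, label): "mask" (420x560 bool, what is visible of it) and "point" ([column, row] in pixels, amid what is visible of it).
- landmark_of(camera, label): "point" ([column, row] in pixels: a listed point, or the origin of a listed thing).
The state is a dict: "time_s": time; "joints": joint angles; "joint_velocities": joint speeds; "effort": joint torques, N m; "tcp_pos": TCP position; "ee_rot": TCP orientation; "wrist_force": force on the tool from outside, world axes, zero at the start; "moment": the same for the moment, N m; "gripper_width": opening from 0.0 (shut) to 1.0 (fully open); "gripper_force": force on a finger pad.
Only numpy, scipy, OpenCV 4.12 (cv2) and the standard library are available. Lean on these libraries where they do the work, as an engineer would, in place of code of your own. Each camera call takes 0.05 s, during which the arm holds its last target. There are 200 camera calls.

## Working session

There is one attempt and no reset: what is moved stays moved. The work goes in short steps, Python scripts to look and compute and a tool call to move; the robot and the scene stay as the last step left them, time stands still between calls to the robot, and variables do not carry over. Pictures are saved under pics/ and viewed, at most 14 in all, crops included, and the job is handed in when it is done.

Besides the shell and the picture viewer there is one more tool, called after "Request:" by a JSON object that holds its "method" and its "body". step_arm: Moves the arm, as the interface text tells. Its arguments: {"type":"object","properties":{"linear":{"type":"array"},"delta_rot":{"type":"array"},"grip":{"type":"array"}},"required":["linear","delta_rot","grip"]}

```bash
ls; mkdir -p pics; python3 - <<'E'
from station import *
import cv2,json,numpy as np
s=sense();print({k:np.round(v,3).tolist() for k,v in s.items()})
for n in ("scene","top"):
    c=capture(n);cv2.imwrite(f"pics/{n}0.png",c["img"][:,:,::-1])
    print(n,c["fx"],c["cx"],c["cy"],c["k1"],np.round(c["world_to_cam"],3).tolist())
c=capture("wrist");print(c.keys(),c["mount"])
E
```

```text
pics
{'time_s': 0.0, 'joints': [-56.231, 22.093, 0.38, -0.031, -68.409, -14.819], 'joint_velocities': [-0.04, 0.016, 0.037, -0.033, 0.014, -0.064], 'effort': [-0.002, -39.067, 18.741, 4.22, 0.011, -0.0], 'tcp_pos': [0.203, -0.591, 0.221], 'ee_rot': [[-0.946, -0.325, -0.001], [-0.325, 0.946, 0.002], [0.0, 0.002, -1.0]], 'wrist_force': [-0.354, -0.139, 0.185], 'moment': [0.048, -0.049, 0.003], 'gripper_force': 0.0, 'gripper_width': 0.998}
scene 421.9347966596274 272.6517039321935 209.24416794116206 -0.04347637575824532 [[-0.79, -0.613, 0.009, 0.493], [0.307, -0.383, 0.871, -0.282], [-0.531, 0.691, 0.491, -0.874], [0.0, 0.0, 0.0, 1.0]]
top 456.7228064966787 281.6783414450198 207.03399551385849 -0.006582487067888967 [[-0.051, -0.999, 0.001, 0.017], [0.973, -0.05, 0.226, -0.626], [-0.225, 0.013, 0.974, -1.228], [0.0, 0.0, 0.0, 1.0]]
dict_keys(['img', 'fx', 'fy', 'cx', 'cy', 'k1', 'mount']) [[-4.51043924e-04  9.64430867e-01  2.64334826e-01  7.20326603e-02]
 [ 9.99999833e-01  5.30732678e-04 -2.30053408e-04  2.04769733e-04]
 [-3.62161737e-04  2.64334678e-01 -9.64430945e-01 -1.61716027e-01]
 [ 0.00000000e+00  0.00000000e+00  0.00000000e+00  1.00000000e+00]]
```

View pics/scene0.png

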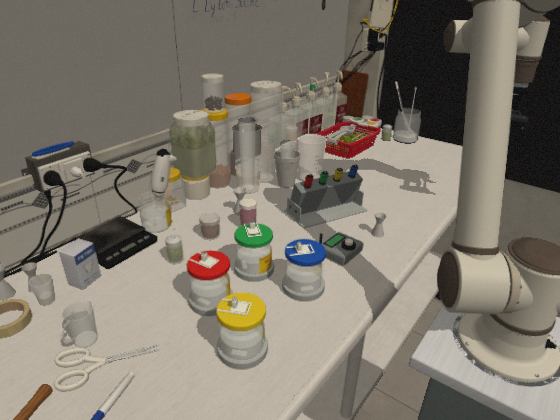

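View pics/top0.png

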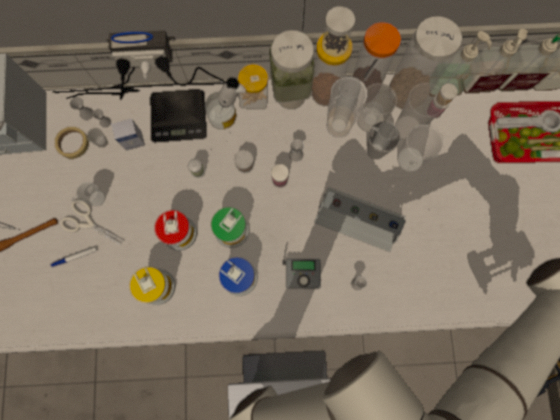

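The scene shows all four jars. In the top view red is at (173,228), green (229,224), yellow (149,285) and blue (237,275). The rack is at (360,218) and the logger at (303,272). Next I'll localise them with both fixed cameras.

```bash
cat > h.py <<'E'
from station import *
import numpy as np, cv2
def cam(n):
    s=sense() if n=="wrist" else None
    c=capture(n)
    if n=="wrist":
        T=np.eye(4);T[:3,:3]=s["ee_rot"];T[:3,3]=s["tcp_pos"]
        c["world_to_cam"]=np.linalg.inv(T@c["mount"])
    return c
def ray(c,uv):
    d=(np.array(uv,float)-[c["cx"],c["cy"]])/[c["fx"],c["fy"]];p=d.copy()
    for _ in range(20): p=d/(1+c["k1"]*(p@p))
    M=np.linalg.inv(c["world_to_cam"]);v=M[:3,:3]@[p[0],-p[1],-1]
    return M[:3,3],v
def onz(c,uv,z):
    o,v=ray(c,uv);return o+v*(z-o[2])/v[2]
def proj(c,P):
    q=c["world_to_cam"]@np.r_[P,1];p=np.array([q[0],-q[1]])/-q[2]
    return p*(1+c["k1"]*(p@p))*[c["fx"],c["fy"]]+[c["cx"],c["cy"]]
def lm(c,n,l):
    r=landmark_of(n,l);return [(round(a["score"],2),a["point"]) for a in r[:2]]
def tri(rays):
    A=0;b=0
    for o,v in rays:
        v=v/np.linalg.norm(v);Q=np.eye(3)-np.outer(v,v);A=A+Q;b=b+Q@o
    return np.linalg.solve(A,b)
E
python3 - <<'E'
from h import *
np.set_printoptions(precision=4,suppress=True)
cs={n:cam(n) for n in("top","scene")}
Z=dict(port=.112,start_top=.037,rack=0)
for l in ["port_"+k for k in("red","blue","yellow","green")]+["probe_"+k for k in("red","blue","yellow","green")]+["start_top","rack"]:
    R=[];o=l+":"
    for n in cs:
        r=lm(cs[n],n,l)
        if r: R.append(ray(cs[n],r[0][1]));o+=f" {n} {r[0][0]} {onz(cs[n],r[0][1],Z.get(l.split('_')[0],Z.get(l,.115)))[:2]} "
    if len(R)>1:o+=f" tri {tri(R)}"
    print(o)
for l in ["jigger_large","spice_shaker","spice_pot","hibiscus","jigger_small"]:
    r=lm(0,"top",l);print(l,[(a,onz(cs["top"],b,0)[:2]) for a,b in r])
E
```

```text
port_red: top 0.69 [0.5734 0.2899]  scene 0.68 [0.5931 0.2885]  tri [0.5779 0.2928 0.1191]
port_blue: top 0.88 [0.4391 0.1227]  scene 0.85 [0.4503 0.1104]  tri [0.4401 0.1226 0.1224]
port_yellow: top 0.72 [0.4338 0.3614]  scene 0.86 [0.4314 0.3517]  tri [0.4304 0.3576 0.118 ]
port_green: top 0.89 [0.5763 0.1298]  scene 0.82 [0.5943 0.1312]  tri [0.5822 0.1337 0.1158]
probe_red: top 0.63 [0.7331 0.2002]  scene 0.41 [ 0.6179 -0.15  ]  tri [0.5652 0.1254 0.2911]
probe_blue: top 0.39 [ 0.5568 -0.3117]  scene 0.56 [ 0.5469 -0.278 ]  tri [ 0.5626 -0.3155  0.0961]
probe_yellow: top 0.37 [ 0.5794 -0.2579]  scene 0.56 [ 0.5614 -0.2424]  tri [ 0.5772 -0.2623  0.1038]
probe_green: top 0.4 [ 0.598  -0.2125] 
start_top: top 0.58 [ 0.4293 -0.0678]  scene 0.41 [ 0.4339 -0.0811]  tri [ 0.428  -0.0675  0.0466]
rack: top 0.82 [ 0.5894 -0.2337]  scene 0.63 [ 0.6056 -0.2257]  tri [ 0.5977 -0.2299 -0.0008]
jigger_large [(0.68, array([ 0.8239, -0.0675])), (0.43, array([ 0.7197, -0.0056]))]
spice_shaker [(0.73, array([0.7677, 0.2226]))]
spice_pot [(0.89, array([0.7869, 0.0936]))]
hibiscus [(0.8, array([ 0.7208, -0.0218])), (0.5, array([0.4418, 0.1324]))]
jigger_small [(0.43, array([ 0.4077, -0.2239]))]
```

Request:
{"method": "step_arm", "body": {"linear": [[-20,10,-50],[-46,23,-18],[-48,25,-16],[-48,25,-16],[-48,25,-16],[-48,25,-16],[-48,25,-16],[-48,25,-16],[-48,25,-16],[-48,25,0]], "delta_rot": [[0,0,0],[0,0,0],[0,0,0],[0,0,0],[0,0,0],[0,0,0],[0,0,0],[0,0,0],[0,0,0],[0,0,0]], "grip": [87,87,87,87,87,87,87,87,87,87]}}

```text
time_s: 2.75
tcp_pos: [0.5543, -0.2233, 0.4045]
ee_rot: [[-0.946, -0.325, 0.004], [-0.325, 0.946, -0.001], [-0.003, -0.002, -1.0]]
wrist_force: [-0.3, 0.4, -0.4]
gripper_width: 0.999
gripper_force: 0.0
```

```bash
python3 - <<'E'
from h import *
np.set_printoptions(precision=4,suppress=True)
c=cam("wrist");cv2.imwrite("pics/w_rack.png",c["img"][:,:,::-1]);print(c["fx"])
np.savez("rackcam.npz",**{k:c[k] for k in c if k!="img"})
for l in ["probe_"+k for k in("red","blue","yellow","green")]+["rack","start_top","jigger_small"]:
    r=lm(c,"wrist",l);z=.108 if l[0]=="p" else .037 if l[0]=="s" else 0
    print(l,[(a,np.round(b),onz(c,b,z)) for a,b in r])
E
```

```text
337.4328714276404
probe_red [(0.73, array([307., 231.]), array([ 0.6273, -0.1614,  0.108 ]))]
probe_blue [(0.71, array([216., 151.]), array([ 0.5597, -0.3173,  0.108 ]))]
probe_yellow [(0.69, array([249., 178.]), array([ 0.5805, -0.2634,  0.108 ]))]
probe_green [(0.85, array([275., 200.]), array([ 0.5986, -0.2192,  0.108 ]))]
rack [(0.78, array([265., 180.]), array([ 0.5964, -0.241 ,  0.    ]))]
start_top [(0.46, array([413., 114.]), array([ 0.4186, -0.0599,  0.037 ]))]
jigger_small [(0.97, array([317.,  73.]), array([ 0.4075, -0.2171,  0.    ]))]
```

View pics/w_rack.png

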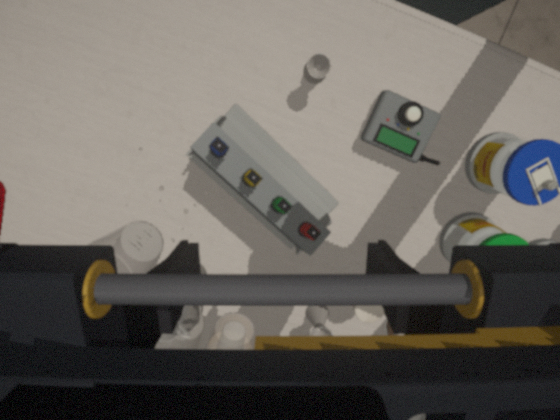

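The wrist view shows the rack with handles blue (216,151), yellow (249,178), green (275,200) and red (307,231). Rack yaw is about -23°. The gripper hides rows below ~240. Next I move to look at the jars.

Request:
{"method": "step_arm", "body": {"linear": [[-21,51.5,0],[-21,51.5,0],[-21,51.5,0],[-21,51.5,0],[-21,51.5,0],[-21,51.5,0],[-21,51.5,0],[-21,51.5,0],[0,0,0],[0,0,0]], "delta_rot": [[0,0,0],[0,0,0],[0,0,0],[0,0,0],[0,0,0],[0,0,0],[0,0,0],[0,0,0],[0,0,0.165],[0,0,0.165]], "grip": [87,87,87,87,87,60,40,40,40,40]}}

```text
time_s: 4.4
tcp_pos: [0.5781, 0.2194, 0.4025]
ee_rot: [[-1.0, 0.005, -0.0], [0.005, 1.0, -0.0], [0.0, -0.0, -1.0]]
wrist_force: [0.1, -0.3, 0.4]
gripper_width: 0.522
gripper_force: 0.0
```

```bash
python3 - <<'E'
from h import *
np.set_printoptions(precision=4,suppress=True)
s=sense();print(s["tcp_pos"],s["joints"],s["ee_rot"],s["time_s"])
c=cam("wrist");cv2.imwrite("pics/w_jars.png",c["img"][:,:,::-1])
for k in("red","blue","yellow","green"):
    print(k,[(a,np.round(b),onz(c,b,.112)[:2]) for a,b in lm(c,"wrist","port_"+k)])
    for a in silhouettes("wrist","shutter_"+k)[:2]:
        m=a["mask"];p=a["point"];print("   sh",round(a["score"],2),m.sum(),np.round(p),onz(c,p,.118)[:2])
print(lm(c,"wrist","start_top"))
E
```

```text
[0.5781 0.2194 0.4025] [  35.7684   18.1251   19.6834    0.0101  -91.5725 -126.0436] [[-1.      0.0048 -0.0001]
 [ 0.0048  1.     -0.0003]
 [ 0.0001 -0.0003 -1.    ]] 4.4
red [(0.64, array([333., 173.]), array([0.5804, 0.2882]))]
   sh 0.92 437 [338. 176.] [0.5847 0.2933]
   sh 0.16 279 [152. 237.] [0.6697 0.0347]
blue [(0.82, array([203.,  61.]), array([0.4383, 0.1206])), (0.72, array([83., 61.]), array([ 0.4344, -0.0338]))]
   sh 0.84 484 [204.  66.] [0.4442 0.1225]
yellow [(0.67, array([389.,  52.]), array([0.4276, 0.353 ]))]
   sh 0.81 545 [392.  53.] [0.4303 0.3553]
green [(0.76, array([222., 171.]), array([0.5775, 0.1383])), (0.2, array([390.,  49.]), array([0.4249, 0.355 ]))]
   sh 0.57 408 [219. 178.] [0.5852 0.1345]
[(0.5, [79.5, 59.7])]
```

View pics/w_jars.png

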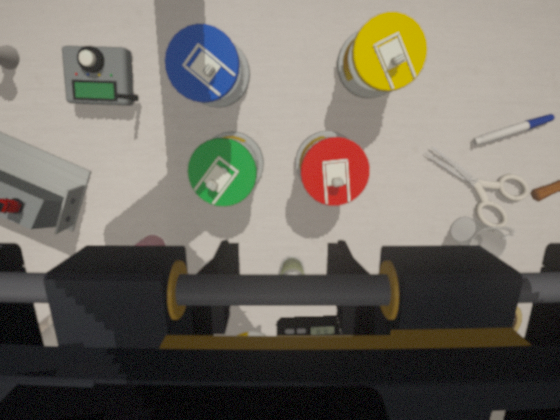

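The jar view shows lids blue (203,63), yellow (390,52), red (335,171) and green (222,172). Each has a thumb tab near the open end of its rails. I'll fit lid centres and slide directions.

```bash
cat >> h.py <<'E'
HUE={"red":[(0,8),(172,180)],"yellow":[(20,35)],"green":[(50,85)],"blue":[(105,125)]}
def lids(c,guess,zt=.112,rad=.055):
    """lid centre and white min-area rectangle on the lid plane"""
    img=c["img"];hsv=cv2.cvtColor(img,cv2.COLOR_RGB2HSV);out={}
    for k,g in guess.items():
        u=proj(c,[*g,zt]);r=np.hypot(*(proj(c,[g[0],g[1]+rad,zt])-u))
        roi=np.zeros(img.shape[:2],np.uint8);cv2.circle(roi,tuple(int(v) for v in u),int(r),1,-1)
        col=np.zeros_like(roi)
        for a,b in HUE[k]: col|=((hsv[...,0]>=a)&(hsv[...,0]<=b)&(hsv[...,1]>130)&(hsv[...,2]>60)).astype(np.uint8)
        col&=roi
        n,lab,st,_=cv2.connectedComponentsWithStats(col);col=(lab==1+np.argmax(st[1:,4])).astype(np.uint8)
        h=cv2.convexHull(np.argwhere(col)[:,::-1].astype(np.int32))
        W=np.array([onz(c,p[0],zt)[:2] for p in h]).astype(np.float32)
        (cx,cy),_r=cv2.minEnclosingCircle(W)
        hm=np.zeros_like(roi);cv2.fillConvexPoly(hm,h,1);hm=cv2.erode(hm,np.ones((3,3)))
        wh=(hsv[...,1]<90)&(hsv[...,2]>110)&(hm>0)
        P=np.array([onz(c,p[::-1],zt+.002)[:2] for p in np.argwhere(wh)])
        rc=cv2.minAreaRect((P*1000).astype(np.float32))
        out[k]=dict(c=np.array([cx,cy]),r=_r,rect=rc,white=P)
    return out
E
python3 - <<'E'
from h import *
np.set_printoptions(precision=4,suppress=True)
c=cam("wrist")
g=dict(red=(.58,.288),blue=(.438,.121),yellow=(.428,.353),green=(.577,.138))
L=lids(c,g);t=[]
for k,v in L.items():
    print(k,v["c"],round(v["r"],4),[np.round(a,1) for a in v["rect"]])
    u=proj(c,[*v["c"],.112]).astype(int);x=c["img"][max(u[1]-40,0):u[1]+40,u[0]-40:u[0]+40,::-1];t.append(cv2.resize(x,(300,300*x.shape[0]//80),interpolation=cv2.INTER_CUBIC)[:300])
t=[cv2.copyMakeBorder(x,0,300-x.shape[0],0,0,cv2.BORDER_CONSTANT) for x in t]
cv2.imwrite("pics/lids.png",np.vstack([np.hstack(t[:2]),np.hstack(t[2:])]))
E
```

```text
red [0.5791 0.2894] 0.0468 [array([590.8, 291.9]), array([56.8, 35.1]), np.float64(5.9)]
blue [0.4408 0.1187] 0.0457 [array([447.8, 126.3]), array([59.3, 36.4]), np.float64(49.9)]
yellow [0.4277 0.3536] 0.0471 [array([437.9, 360.3]), array([58.2, 34.5]), np.float64(26.7)]
green [0.5794 0.1376] 0.0454 [array([587. , 130.7]), array([36.3, 55. ]), np.float64(51.1)]
```

View pics/lids.png

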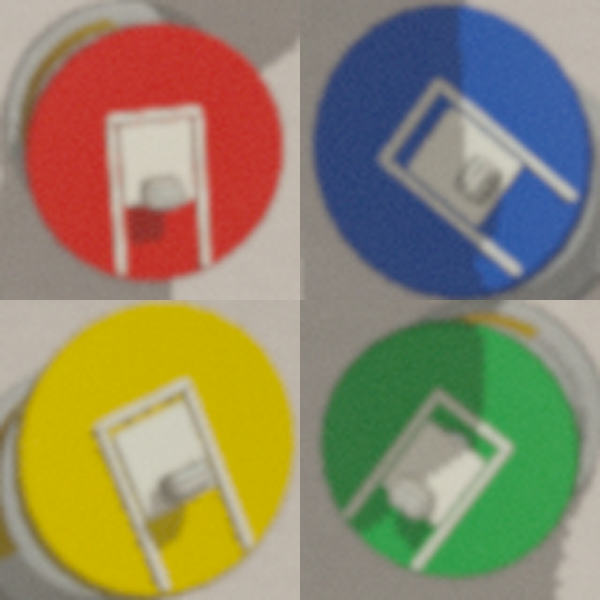

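```bash
cat >> h.py <<'E'
from scipy.spatial.transform import Rotation as Ro
def Rdown(h):  # tool down, tool y heading h deg
    h=np.radians(h);y=np.array([np.cos(h),np.sin(h),0]);z=np.array([0,0,-1.]);return np.c_[np.cross(y,z),y,z]
def plan(wps,p=None,R=None):
    """wps: list of (pos,R or heading,nrows)"""
    s=sense();p=s["tcp_pos"] if p is None else np.array(p);R=s["ee_rot"] if R is None else R
    L=[];D=[];Rt=Ro.from_matrix(R)
    for q,Q,n in wps:
        Q=Ro.from_matrix(Q if np.ndim(Q) else Rdown(Q));q=np.array(q);w=(Rt.inv()*Q).as_rotvec()/n
        d=(q-p)/n;m=np.degrees(np.linalg.norm(w))
        if max(abs(d))*1000>62 or m>10.7: print("TOO FAST",d,m)
        for i in range(n):
            l=np.round(Rt.inv().apply((q-p)/(n-i))*1000,1);r=np.round(w,3)
            L.append(l.tolist());D.append(r.tolist());p=p+Rt.apply(l/1000);Rt=Rt*Ro.from_rotvec(r)
    print("L",L,"\nD",D)
E
python3 - <<'E'
from h import *
plan([([.589,.2904,.17],186,9),([.589,.2904,.121],186,1)])
E
```

```text
L [[-1.2, 7.9, 25.8], [-2.7, 7.5, 25.9], [-4.0, 6.9, 25.8], [-5.2, 6.0, 25.9], [-6.2, 5.0, 25.8], [-7.1, 3.7, 25.9], [-7.6, 2.4, 25.8], [-7.9, 0.9, 25.9], [-8.0, -0.6, 25.8], [0.0, 0.0, 49.0]] 
D [[0.0, 0.0, -0.186], [0.0, 0.0, -0.186], [0.0, 0.0, -0.186], [0.0, 0.0, -0.186], [0.0, 0.0, -0.186], [0.0, 0.0, -0.186], [0.0, 0.0, -0.186], [0.0, 0.0, -0.186], [0.0, 0.0, -0.186], [-0.0, 0.0, -0.0]]
```

Request:
{"method": "step_arm", "body": {"linear": [[-1.2,7.9,25.8],[-2.7,7.5,25.9],[-4.0,6.9,25.8],[-5.2,6.0,25.9],[-6.2,5.0,25.8],[-7.1,3.7,25.9],[-7.6,2.4,25.8],[-7.9,0.9,25.9],[-8.0,-0.6,25.8],[0,0,20]], "delta_rot": [[0,0,-0.186],[0,0,-0.186],[0,0,-0.186],[0,0,-0.186],[0,0,-0.186],[0,0,-0.186],[0,0,-0.186],[0,0,-0.186],[0,0,-0.186],[0,0,0]], "grip": [40,40,40,40,40,40,40,40,40,40]}}

```text
time_s: 6.2
tcp_pos: [0.5888, 0.291, 0.1485]
ee_rot: [[0.106, -0.994, -0.001], [-0.994, -0.106, -0.001], [0.001, 0.001, -1.0]]
wrist_force: [0.3, -0.6, -0.0]
gripper_width: 0.46
gripper_force: 0.0
```

```bash
python3 - <<'E'
from h import *
s=sense();print(s["tcp_pos"],np.round(s["ee_rot"],3),s["joints"])
c=cam("wrist");cv2.imwrite("pics/near_red.png",c["img"][:,:,::-1])
print(proj(c,[.5791,.2894,.112]),proj(c,[.589,.2904,.132]))
E
```

```text
[0.58877266 0.2910134  0.14851698] [[ 0.106 -0.994 -0.001]
 [-0.994 -0.106 -0.001]
 [ 0.001  0.001 -1.   ]] [ 4.03811242e+01  2.82842411e+01 -4.93425341e-01 -6.91318290e-03
 -6.12848695e+01 -3.43012677e+01]
[298.71911368 234.43991256] [282.81658882 246.38603622]
```

View pics/near_red.png

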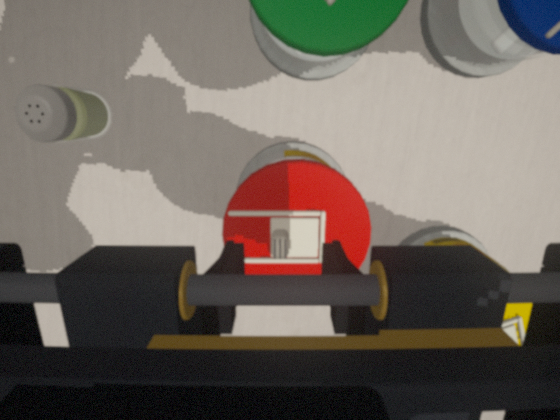

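The tab is at (280,243), midway between the fingers, with the rails horizontal in the picture. I descend, close and drag.

Request:
{"method": "step_arm", "body": {"linear": [[0,0,14],[0,0,14],[0,0,0],[0,0,0],[0,0,0],[0,0,0],[0,0,0]], "delta_rot": [[0,0,0],[0,0,0],[0,0,0],[0,0,0],[0,0,0],[0,0,0],[0,0,0]], "grip": [40,40,5,5,5,5,5]}}

```text
time_s: 7.12
tcp_pos: [0.5901, 0.2909, 0.1227]
ee_rot: [[0.104, -0.995, 0.003], [-0.995, -0.104, 0.001], [-0.001, -0.003, -1.0]]
wrist_force: [2.4, 0.4, 0.9]
gripper_width: 0.106
gripper_force: 30.0
```

Request:
{"method": "step_arm", "body": {"linear": [[0,-7,0],[0,-7,0],[0,-7,0],[0,-5,0],[0,0,0]], "delta_rot": [[0,0,0],[0,0,0],[0,0,0],[0,0,0],[0,0,0]], "grip": [5,5,5,5,5]}}

```text
time_s: 7.75
tcp_pos: [0.6162, 0.2936, 0.1226]
ee_rot: [[0.104, -0.995, 0.002], [-0.995, -0.104, 0.001], [-0.001, -0.002, -1.0]]
wrist_force: [0.7, 0.4, 5.0]
gripper_width: 0.109
gripper_force: 30.0
```

Request:
{"method": "step_arm", "body": {"linear": [[0,-1.5,0],[0,-1.5,0],[0,0,0]], "delta_rot": [[0,0,0],[0,0,0],[0,0,0]], "grip": [5,5,5]}}

```text
time_s: 8.12
tcp_pos: [0.6181, 0.2938, 0.1226]
ee_rot: [[0.104, -0.995, 0.001], [-0.995, -0.104, 0.0], [-0.0, -0.001, -1.0]]
wrist_force: [-0.1, 0.1, 6.7]
gripper_width: 0.108
gripper_force: 30.0
```

```bash
python3 - <<'E'
from h import *
plan([([.618,.2938,.165],186,2),([.5872,.1313,.165],141.1,5),([.5872,.1313,.1225],141.1,2)])
E
```

```text
L [[0.0, 0.0, -21.2], [0.0, 0.1, -21.2], [31.7, 9.5, -0.0], [32.8, 4.4, -0.0], [33.1, -0.7, -0.0], [32.5, -5.9, -0.0], [31.2, -10.9, -0.1], [0.0, -0.0, 21.3], [0.0, -0.0, 21.2]] 
D [[-0.0, 0.0, -0.0], [-0.0, 0.0, -0.0], [-0.0, 0.0, 0.157], [-0.0, 0.0, 0.157], [-0.0, 0.0, 0.157], [-0.0, 0.0, 0.157], [-0.0, 0.0, 0.157], [-0.0, 0.0, -0.001], [-0.0, 0.0, -0.001]]
```

Request:
{"method": "step_arm", "body": {"linear": [[0,0,0],[0,0,-21],[0,0,-21],[31.7,9.5,0],[32.8,4.4,0],[33.1,-0.7,0],[32.5,-5.9,0],[31.2,-10.9,0],[0,0,21],[0,0,21]], "delta_rot": [[0,0,0],[0,0,0],[0,0,0],[0,0,0.157],[0,0,0.157],[0,0,0.157],[0,0,0.157],[0,0,0.157],[0,0,0],[0,0,0]], "grip": [40,40,40,40,40,40,40,40,40,40]}}

```text
time_s: 9.38
tcp_pos: [0.5862, 0.1303, 0.1206]
ee_rot: [[-0.631, -0.776, -0.002], [-0.776, 0.631, -0.0], [0.001, 0.001, -1.0]]
wrist_force: [1.7, -0.9, -0.0]
gripper_width: 0.465
gripper_force: 0.0
```

Request:
{"method": "step_arm", "body": {"linear": [[0,0,0],[0,0,0],[0,0,0],[0,0,0],[0,0,0]], "delta_rot": [[0,0,0],[0,0,0],[0,0,0],[0,0,0],[0,0,0]], "grip": [5,5,5,5,5]}}

```text
time_s: 10.0
tcp_pos: [0.5882, 0.131, 0.123]
ee_rot: [[-0.629, -0.777, 0.003], [-0.777, 0.629, 0.0], [-0.002, -0.002, -1.0]]
wrist_force: [2.3, -2.2, 1.8]
gripper_width: 0.107
gripper_force: 30.0
```

Request:
{"method": "step_arm", "body": {"linear": [[0,-7,0],[0,-7,0],[0,-7,0],[0,-6,0],[0,-2,0],[0,0,0],[0,0,0]], "delta_rot": [[0,0,0],[0,0,0],[0,0,0],[0,0,0],[0,0,0],[0,0,0],[0,0,0]], "grip": [5,5,5,5,5,5,40]}}

```text
time_s: 10.88
tcp_pos: [0.6093, 0.1125, 0.1214]
ee_rot: [[-0.63, -0.777, -0.001], [-0.777, 0.63, -0.0], [0.001, 0.001, -1.0]]
wrist_force: [0.3, -0.1, 0.0]
gripper_width: 0.16
gripper_force: 0.0
```

```bash
python3 - <<'E'
from h import *
p=sense()["tcp_pos"];print(p)
t=np.radians(49.9);tab=np.array([.4408,.1187])+.01*np.array([np.cos(t),np.sin(t)]);print(tab)
plan([([*p[:2],.165],141.1,2),([*tab,.165],229.9,9),([*tab,.122],229.9,2)])
E
```

```text
[0.60932743 0.11254888 0.12141206]
[0.44724124 0.12634921]
L [[0.0, 0.0, -21.8], [0.0, 0.0, -21.8], [10.1, 15.0, 0.0], [7.4, 16.5, 0.0], [4.5, 17.5, 0.0], [1.4, 18.0, 0.0], [-1.7, 18.0, 0.0], [-4.7, 17.5, 0.1], [-7.6, 16.4, 0.0], [-10.4, 14.8, 0.1], [-12.7, 12.9, 0.0], [0.0, -0.0, 21.5], [0.0, -0.1, 21.5]] 
D [[0.0, -0.0, -0.001], [0.0, -0.0, -0.001], [0.0, 0.0, -0.172], [0.0, 0.0, -0.172], [0.0, 0.0, -0.172], [0.0, 0.0, -0.172], [0.0, 0.0, -0.172], [0.0, 0.0, -0.172], [0.0, 0.0, -0.172], [0.0, 0.0, -0.172], [0.0, 0.0, -0.172], [0.0, 0.0, -0.001], [0.0, 0.0, -0.001]]
```

Request:
{"method": "step_arm", "body": {"linear": [[0,0,-22],[0,0,-22],[10.1,15.0,0],[7.4,16.5,0],[4.5,17.5,0],[1.4,18.0,0],[-1.7,18.0,0],[-4.7,17.5,0],[-7.6,16.4,0],[-10.4,14.8,0]], "delta_rot": [[0,0,0],[0,0,0],[0,0,-0.172],[0,0,-0.172],[0,0,-0.172],[0,0,-0.172],[0,0,-0.172],[0,0,-0.172],[0,0,-0.172],[0,0,-0.172]], "grip": [40,40,40,40,40,40,40,40,40,40]}}

```text
time_s: 12.12
tcp_pos: [0.464, 0.1248, 0.1649]
ee_rot: [[0.644, -0.765, -0.003], [-0.765, -0.644, -0.001], [-0.001, 0.003, -1.0]]
wrist_force: [0.0, 0.5, 0.1]
gripper_width: 0.458
gripper_force: 0.0
```

Request:
{"method": "step_arm", "body": {"linear": [[-12.7,12.9,0],[0,0,21.5],[0,0,21.5],[0,0,0],[0,0,0],[0,0,0],[0,0,0],[0,0,0]], "delta_rot": [[0,0,-0.172],[0,0,0],[0,0,0],[0,0,0],[0,0,0],[0,0,0],[0,0,0],[0,0,0]], "grip": [40,40,40,5,5,5,5,5]}}

```text
time_s: 13.12
tcp_pos: [0.448, 0.1272, 0.1236]
ee_rot: [[0.763, -0.647, 0.002], [-0.647, -0.763, 0.001], [0.001, -0.002, -1.0]]
wrist_force: [0.8, -0.2, 2.2]
gripper_width: 0.106
gripper_force: 30.0
```

Request:
{"method": "step_arm", "body": {"linear": [[0,-7,0],[0,-7,0],[0,-7,0],[0,-6,0],[0,-2,0],[0,0,0]], "delta_rot": [[0,0,0],[0,0,0],[0,0,0],[0,0,0],[0,0,0],[0,0,0]], "grip": [5,5,5,5,5,5]}}

```text
time_s: 13.88
tcp_pos: [0.4657, 0.1482, 0.1236]
ee_rot: [[0.763, -0.647, -0.002], [-0.647, -0.763, -0.003], [0.0, 0.004, -1.0]]
wrist_force: [-3.2, -3.5, 9.9]
gripper_width: 0.111
gripper_force: 30.1
```

```bash
python3 - <<'E'
from h import *
p=sense()["tcp_pos"];print(p)
t=np.radians(26.7);tab=np.array([.4277,.3536])+.01*np.array([np.cos(t),np.sin(t)]);print(tab)
plan([([*p[:2],.165],229.9,2),([*tab,.165],206.7,5),([*tab,.122],206.7,2)])
E
```

```text
[0.46569125 0.14821861 0.1236139 ]
[0.43663371 0.35809319]
L [[0.0, 0.1, -20.7], [0.0, 0.0, -20.7], [-31.5, -28.4, 0.0], [-33.6, -25.7, 0.0], [-35.6, -23.0, 0.0], [-37.4, -20.0, 0.0], [-38.9, -16.8, 0.1], [0.0, -0.0, 21.5], [0.0, -0.0, 21.5]] 
D [[0.002, -0.0, -0.002], [0.002, -0.0, -0.002], [-0.0, -0.0, 0.081], [-0.0, -0.0, 0.081], [-0.0, -0.0, 0.081], [-0.0, -0.0, 0.081], [-0.0, -0.0, 0.081], [-0.0, 0.0, 0.0], [-0.0, 0.0, 0.0]]
```

Request:
{"method": "step_arm", "body": {"linear": [[0,0,0],[0,0,-20.7],[0,0,-20.7],[-31.5,-28.4,0],[-33.6,-25.7,0],[-35.6,-23.0,0],[-37.4,-20.0,0],[-38.9,-16.8,0],[0,0,21],[0,0,20]], "delta_rot": [[0,0,0],[0,0,0],[0,0,0],[0,0,0.081],[0,0,0.081],[0,0,0.081],[0,0,0.081],[0,0,0.081],[0,0,0],[0,0,0]], "grip": [40,40,40,40,40,40,40,40,40,40]}}

```text
time_s: 15.12
tcp_pos: [0.4376, 0.3601, 0.1219]
ee_rot: [[0.446, -0.895, -0.001], [-0.895, -0.446, 0.0], [-0.0, 0.001, -1.0]]
wrist_force: [-0.6, -0.2, -0.2]
gripper_width: 0.459
gripper_force: 0.0
```

Request:
{"method": "step_arm", "body": {"linear": [[0,0,0],[0,0,0],[0,0,0],[0,0,0],[0,0,0]], "delta_rot": [[0,0,0],[0,0,0],[0,0,0],[0,0,0],[0,0,0]], "grip": [5,5,5,5,5]}}

```text
time_s: 15.75
tcp_pos: [0.4384, 0.3593, 0.1242]
ee_rot: [[0.446, -0.895, 0.001], [-0.895, -0.446, 0.001], [-0.001, -0.002, -1.0]]
wrist_force: [0.4, 0.1, 2.1]
gripper_width: 0.109
gripper_force: 30.0
```

Request:
{"method": "step_arm", "body": {"linear": [[0,-7,0],[0,-7,0],[0,-7,0],[0,-6,0],[0,-1.5,0],[0,0,0],[0,0,0]], "delta_rot": [[0,0,0],[0,0,0],[0,0,0],[0,0,0],[0,0,0],[0,0,0],[0,0,0]], "grip": [5,5,5,5,5,5,40]}}

```text
time_s: 16.62
tcp_pos: [0.463, 0.3713, 0.123]
ee_rot: [[0.445, -0.895, -0.002], [-0.895, -0.445, -0.001], [0.0, 0.002, -1.0]]
wrist_force: [0.0, -0.4, -0.3]
gripper_width: 0.159
gripper_force: 0.0
```

```bash
python3 - <<'E'
from h import *
p=sense()["tcp_pos"];print(p)
plan([([*p[:2],.2],206.7,2),([.59,.22,.38],180,8)])
E
```

```text
[0.46302807 0.37128799 0.12300407]
L [[0.0, 0.1, -38.5], [0.0, 0.0, -38.5], [24.0, -5.7, -22.5], [23.7, -7.1, -22.5], [23.2, -8.4, -22.5], [22.7, -9.8, -22.5], [22.1, -11.1, -22.5], [21.4, -12.3, -22.5], [20.6, -13.5, -22.5], [19.8, -14.7, -22.5]] 
D [[0.001, -0.0, -0.002], [0.001, -0.0, -0.002], [0.0, -0.0, 0.058], [0.0, -0.0, 0.058], [0.0, -0.0, 0.058], [0.0, -0.0, 0.058], [0.0, -0.0, 0.058], [0.0, -0.0, 0.058], [0.0, -0.0, 0.058], [0.0, -0.0, 0.058]]
```

```bash
cat >> h.py <<'E'
YAW=np.radians(-23.4);RX=np.array([np.cos(YAW),np.sin(YAW),0]);RY=np.array([-np.sin(YAW),np.cos(YAW),0])
N=-np.sin(.3)*RX+np.cos(.3)*np.array([0,0,1.]);F=np.array([.5915,-.2403,.110])
SL=dict(blue=-.0825,yellow=-.0275,green=.0275,red=.0825)
RR=np.c_[np.cross(-RY,-N),-RY,-N]  # tool y = -rack y
def pr(k,h,off=0): return F+SL[k]*RY+N*h+off
E
python3 - <<'E'
from h import *
p=sense()["tcp_pos"];print(p,pr("blue",.09))
plan([([*p[:2],.22],206.7,2),(pr("yellow",.10)+[0,.2,.05],206.7,8),(pr("blue",.085),RR,5)])
E
```

```text
[0.46302807 0.37128799 0.12300407] [ 0.53432595 -0.30545189  0.19598028]
L [[0.0, 0.1, -48.5], [0.0, 0.1, -48.5], [52.6, 13.7, -4.4], [52.6, 13.7, -4.4], [52.5, 13.8, -4.4], [52.6, 13.7, -4.4], [52.5, 13.8, -4.5], [52.6, 13.7, -4.4], [52.5, 13.8, -4.5], [52.6, 13.7, -4.4], [43.5, 25.8, 12.9], [38.7, 31.8, 14.6], [33.0, 37.1, 16.0], [26.7, 41.5, 16.9], [19.6, 45.2, 17.4]] 
D [[0.001, -0.0, -0.002], [0.001, -0.0, -0.002], [0.0, -0.0, -0.0], [0.0, -0.0, -0.0], [0.0, -0.0, -0.0], [0.0, -0.0, -0.0], [0.0, -0.0, -0.0], [0.0, -0.0, -0.0], [0.0, -0.0, -0.0], [0.0, -0.0, -0.0], [0.021, 0.058, -0.138], [0.021, 0.058, -0.138], [0.021, 0.058, -0.138], [0.021, 0.058, -0.138], [0.021, 0.058, -0.138]]
```

Request:
{"method": "step_arm", "body": {"linear": [[0,0,-48.5],[0,0,-48.5],[52.6,13.7,-4.4],[52.6,13.7,-4.4],[52.6,13.7,-4.4],[52.6,13.7,-4.4],[52.6,13.7,-4.4],[52.6,13.7,-4.4],[52.6,13.7,-4.4],[52.6,13.7,-4.4]], "delta_rot": [[0,0,0],[0,0,0],[0,0,0],[0,0,0],[0,0,0],[0,0,0],[0,0,0],[0,0,0],[0,0,0],[0,0,0]], "grip": [40,40,40,40,40,40,40,40,40,40]}}

```text
time_s: 17.88
tcp_pos: [0.5533, -0.0558, 0.2549]
ee_rot: [[0.445, -0.895, -0.001], [-0.895, -0.445, 0.0], [-0.0, 0.001, -1.0]]
wrist_force: [0.3, 1.2, 0.3]
gripper_width: 0.46
gripper_force: 0.0
```

Request:
{"method": "step_arm", "body": {"linear": [[43.5,25.8,12.9],[38.7,31.8,14.6],[33.0,37.1,16.0],[26.7,41.5,16.9],[19.6,45.2,17.4],[0,0,0]], "delta_rot": [[0.021,0.058,-0.138],[0.021,0.058,-0.138],[0.021,0.058,-0.138],[0.021,0.058,-0.138],[0.021,0.058,-0.138],[0,0,0]], "grip": [40,40,40,40,40,40]}}

```text
time_s: 18.62
tcp_pos: [0.5317, -0.3087, 0.1885]
ee_rot: [[0.873, -0.407, 0.268], [-0.389, -0.914, -0.12], [0.293, 0.0, -0.956]]
wrist_force: [1.0, 0.1, 0.5]
gripper_width: 0.463
gripper_force: 0.0
```

```bash
python3 - <<'E'
from h import *
np.set_printoptions(precision=4,suppress=True)
s=sense();print(s["tcp_pos"],s["joints"])
c=cam("wrist");cv2.imwrite("pics/rack_near.png",c["img"][:,:,::-1])
for k in SL:
    print(k,proj(c,pr(k,.04)),lm(c,"wrist","probe_"+k),proj(c,pr(k,0)),[np.round(a["point"]) for a in silhouettes("wrist","probe_"+k)[:1]])
t=cam("top");L=lids(t,dict(red=(.5791,.2894),green=(.5794,.1376),blue=(.4408,.1187),yellow=(.4277,.3536)))
for k in L: print(k,L[k]["c"],L[k]["r"])
E
```

```text
[ 0.5317 -0.3087  0.1885] [-13.5404  14.7703 -19.3541   4.8695 -39.1814  76.2234]
blue [276.6945 227.1507] [(0.88, [275.2, 216.0])] [277.401  210.0422] [array([276., 222.])]
yellow [191.0393 228.0136] [(0.84, [202.4, 211.9])] [204.6347 210.8256] [array([198., 224.])]
green [107.1085 228.736 ] [(0.55, [131.9, 210.3])] [132.9181 211.5888] [array([118., 217.])]
red [ 26.5573 229.2999] [(0.58, [61.6, 211.7])] [ 63.2616 212.3208] [array([ 50., 221.])]
red [0.5775 0.2888] 0.04710822179913521
green [0.5768 0.1373] 0.04432089999318123
blue [0.4389 0.1163] 0.044344913214445114
yellow [0.4259 0.353 ] 0.04738204926252365
```

View pics/rack_near.png

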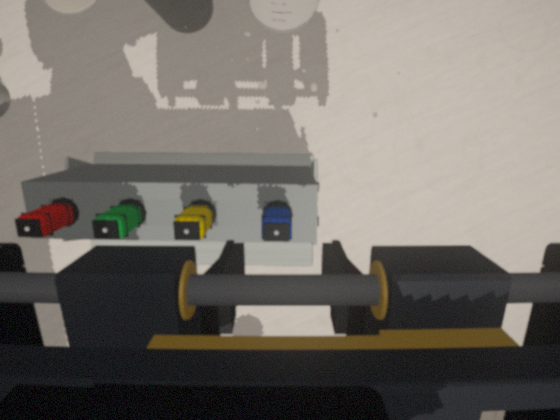

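The near view shows blue at (277,230), predicted (277,227), with yellow, green and red also where predicted. I descend and grasp blue.

```bash
python3 - <<'E'
from h import *
plan([(pr("blue",.03),RR,2),(pr("blue",.009),RR,2)])
E
```

```text
L [[0.4, 0.1, 27.8], [0.5, 0.2, 27.8], [-0.0, -0.0, 10.5], [-0.0, -0.0, 10.5]] 
D [[0.001, -0.001, -0.002], [0.001, -0.001, -0.002], [-0.0, -0.0, 0.0], [-0.0, -0.0, 0.0]]
```

Request:
{"method": "step_arm", "body": {"linear": [[-0.4,0.1,27.8],[-0.4,0.1,27.8],[0,0,10.5],[0,0,10.5],[0,0,0],[0,0,0],[0,0,0],[0,0,0]], "delta_rot": [[0,0,0],[0,0,0],[0,0,0],[0,0,0],[0,0,0],[0,0,0],[0,0,0],[0,0,0]], "grip": [40,40,40,40,8,8,8,8]}}

```text
time_s: 20.12
tcp_pos: [0.5547, -0.3152, 0.1188]
ee_rot: [[0.874, -0.402, 0.274], [-0.383, -0.916, -0.12], [0.299, -0.0, -0.954]]
wrist_force: [-0.4, -0.0, 1.7]
gripper_width: 0.231
gripper_force: 30.0
```

```bash
python3 - <<'E'
from h import *
plan([(pr("blue",.109,[-.0015,0,0]),RR,2),(pr("blue",.109)+[-.01,.02,.07],RR,2),([.44,.118,.26],246.6,8),([.44,.118,.235],246.6,1)])
E
```

```text
L [[0.2, -0.1, -49.9], [0.0, -0.1, -49.9], [2.8, -7.5, -35.8], [2.9, -7.5, -35.8], [-28.6, -42.1, -5.7], [-28.8, -42.1, -4.6], [-29.0, -42.1, -3.5], [-29.1, -42.1, -2.4], [-29.2, -42.1, -1.4], [-29.2, -42.0, -0.3], [-29.1, -42.1, 0.8], [-29.1, -42.0, 1.9], [-0.1, -0.0, 25.0]] 
D [[0.001, -0.002, -0.002], [0.001, -0.002, -0.002], [-0.0, 0.0, -0.0], [-0.0, 0.0, -0.0], [-0.0, -0.037, -0.0], [-0.0, -0.037, -0.0], [-0.0, -0.037, -0.0], [-0.0, -0.037, -0.0], [-0.0, -0.037, -0.0], [-0.0, -0.037, -0.0], [-0.0, -0.037, -0.0], [-0.0, -0.037, -0.0], [-0.001, -0.004, -0.0]]
```

Request:
{"method": "step_arm", "body": {"linear": [[0,0,-25],[0,0,-37],[0,0,-38],[2.8,-7.5,-35.8],[2.9,-7.5,-35.8],[-28.7,-42.1,-5.7],[-28.8,-42.1,-4.6],[-29,-42.1,-3.5],[-29,-42.1,-2.4],[-29,-42.1,-1.4]], "delta_rot": [[0,0,0],[0,0,0],[0,0,0],[0,0,0],[0,0,0],[0,-0.037,0],[0,-0.037,0],[0,-0.037,0],[0,-0.037,0],[0,-0.037,0]], "grip": [8,8,8,8,8,8,8,8,8,8]}}

```text
time_s: 21.38
tcp_pos: [0.4697, -0.0305, 0.2679]
ee_rot: [[0.909, -0.402, 0.107], [-0.399, -0.916, -0.046], [0.116, -0.0, -0.993]]
wrist_force: [0.6, 0.5, -0.0]
gripper_width: 0.225
gripper_force: 30.0
```

Request:
{"method": "step_arm", "body": {"linear": [[-29,-42,-0.3],[-29,-42,0.8],[-29,-42,1.9],[0,0,25],[0,0,0]], "delta_rot": [[0,-0.037,0],[0,-0.037,0],[0,-0.037,0],[0,-0.004,0],[0,0,0]], "grip": [8,8,8,8,8]}}

```text
time_s: 22.0
tcp_pos: [0.4406, 0.1179, 0.2318]
ee_rot: [[0.916, -0.401, -0.002], [-0.401, -0.916, -0.003], [-0.0, 0.004, -1.0]]
wrist_force: [0.2, -0.1, -0.9]
gripper_width: 0.23
gripper_force: 30.0
```

```bash
python3 - <<'E'
from h import *
np.set_printoptions(precision=4,suppress=True)
s=sense();print(s["tcp_pos"],s["ee_rot"],s["gripper_width"])
c=cam("wrist");cv2.imwrite("pics/ins_blue.png",c["img"][:,:,::-1])
T=s["tcp_pos"];z=s["ee_rot"][:,2]
print("tip",proj(c,T+z*.089),"port",lm(c,"wrist","port_blue"),lm(c,"wrist","probe_blue"))
E
```

```text
[0.4406 0.1179 0.2318] [[ 0.916  -0.4011 -0.0018]
 [-0.4011 -0.916  -0.003 ]
 [-0.0004  0.0035 -1.    ]] 0.2303586493005858
tip [283.2261 212.3583] port [(0.59, [280.9, 200.7])] [(0.82, [282.5, 257.4])]
```

View pics/ins_blue.png

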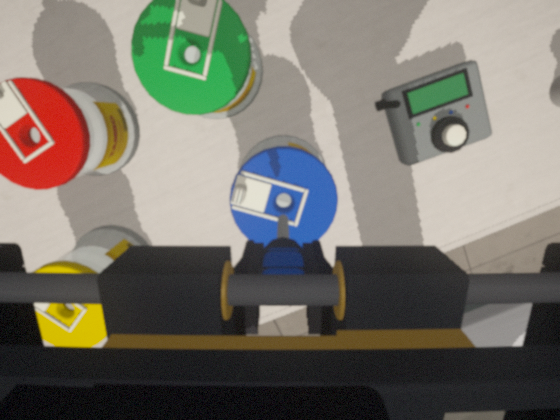

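```bash
python3 - <<'E'
from h import *
c=cam("wrist")
x=c["img"][180:250,240:325,::-1];cv2.imwrite("pics/crop_blue.png",cv2.resize(x,None,fx=8,fy=8,interpolation=cv2.INTER_CUBIC))
E
```

```text
(no output)
```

View pics/crop_blue.png

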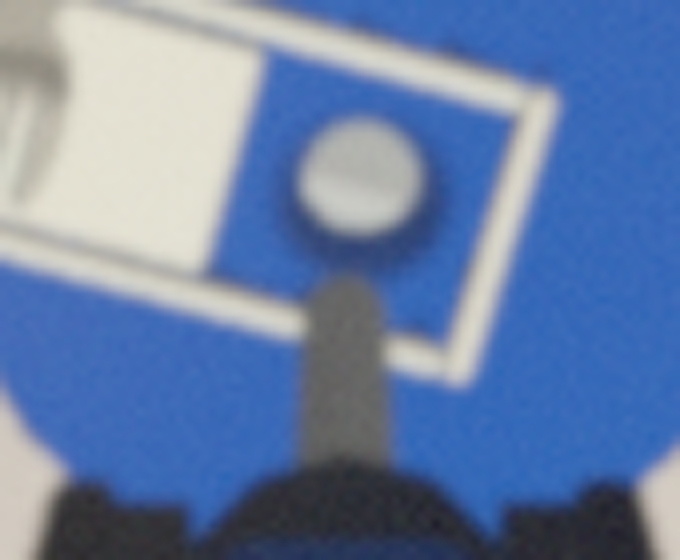

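The crop shows the port mouth centred at about (365,190), which is pixel (285.6,203.8). The probe tip is at about (345,280), pixel (283.1,215). The shutter is fully open.

```bash
cat >> h.py <<'E'
def corr(c,port,tip,tz=.089,zl=.112):
    """tool-frame shift (mm) that brings the tip over the port, current tool-z gap too"""
    s=sense();p=onz(c,port,zl);zt=s["tcp_pos"][2]-tz;t=onz(c,tip,zt)
    print("port",np.round(p,4),"tip",np.round(t,4),"tool shift mm",np.round(s["ee_rot"].T@(p-t)*1000,1))
E
python3 - <<'E'
from h import *
c=cam("wrist");corr(c,(285.6,203.8),(283.1,215))
E
```

```text
port [0.4403 0.1166 0.112 ] tip [0.4409 0.1187 0.1454] tool shift mm [ 0.2  2.2 33.4]
```

Request:
{"method": "step_arm", "body": {"linear": [[0.2,2.2,10],[0,0,16],[0,0,0]], "delta_rot": [[0,0,0],[0,0,0],[0,0,0]], "grip": [8,8,8]}}

```text
time_s: 22.62
tcp_pos: [0.4404, 0.1151, 0.2061]
ee_rot: [[0.915, -0.402, -0.001], [-0.402, -0.915, -0.003], [0.0, 0.003, -1.0]]
wrist_force: [-0.4, 0.3, -1.2]
gripper_width: 0.227
gripper_force: 30.0
```

```bash
python3 - <<'E'
from h import *
print(sense()["tcp_pos"])
c=cam("wrist");x=c["img"][180:250,240:325,::-1];cv2.imwrite("pics/crop_blue2.png",cv2.resize(x,None,fx=8,fy=8,interpolation=cv2.INTER_CUBIC))
E
```

```text
[0.44035593 0.11512376 0.20609618]
```

View pics/crop_blue2.png

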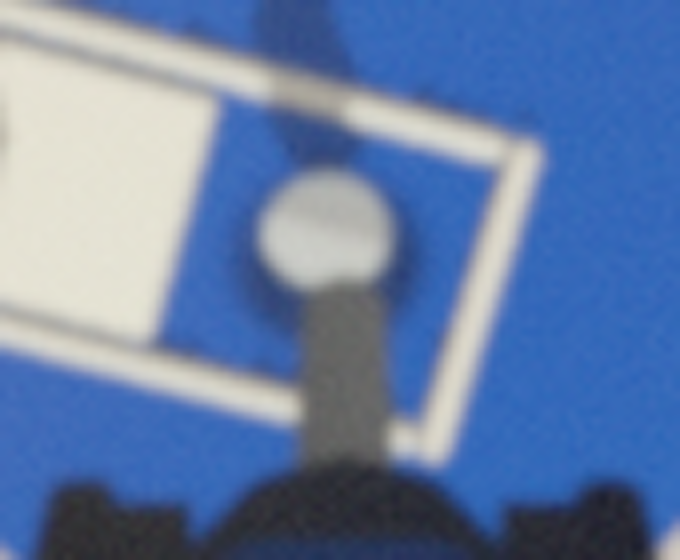

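The second crop shows the port mouth at about (326,248), pixel (280.8,211). The tip is at about (345,290), pixel (283.1,216).

```bash
python3 - <<'E'
from h import *
c=cam("wrist");print(c["cx"],c["cy"]);corr(c,(280.8,211),(283.1,216))
t=cam("top");L=lids(t,dict(blue=(.4408,.1187)));print(L["blue"]["c"])
E
```

```text
282.7206559506011 208.07386811814865
port [0.4414 0.1173 0.112 ] tip [0.4387 0.1165 0.1185] tool shift mm [ 2.2 -1.8  6.5]Traceback (most recent call last):
  File "<stdin>", line 3, in <module>
  File "h.py", line 44, in lids
    rc=cv2.minAreaRect((P*1000).astype(np.float32))
cv2.error: OpenCV(4.12.0) /io/opencv/modules/imgproc/src/convhull.cpp:143: error: (-215:Assertion failed) total >= 0 && (depth == CV_32F || depth == CV_32S) in function 'convexHull'
```

Request:
{"method": "step_arm", "body": {"linear": [[1.5,-1.8,2],[0,0,4],[0,0,4],[0,0,4],[0,0,0]], "delta_rot": [[0,0,0],[0,0,0],[0,0,0],[0,0,0],[0,0,0]], "grip": [8,8,8,8,8]}}

```text
time_s: 23.4
tcp_pos: [0.4431, 0.1169, 0.1929]
ee_rot: [[0.916, -0.402, 0.001], [-0.402, -0.916, -0.002], [0.002, 0.001, -1.0]]
wrist_force: [-0.1, -0.1, -0.2]
gripper_width: 0.223
gripper_force: 30.0
```

Request:
{"method": "step_arm", "body": {"linear": [[0,0,8],[0,0,8],[0,0,8],[0,0,0]], "delta_rot": [[0,0,0],[0,0,0],[0,0,0],[0,0,0]], "grip": [8,8,8,8]}}

```text
time_s: 23.9
tcp_pos: [0.4431, 0.1168, 0.1684]
ee_rot: [[0.916, -0.402, 0.001], [-0.402, -0.916, -0.002], [0.001, 0.001, -1.0]]
wrist_force: [-0.8, -1.0, -0.8]
gripper_width: 0.228
gripper_force: 30.0
```

Small lateral force, so the probe is in the port. I continue down to the collar.

Request:
{"method": "step_arm", "body": {"linear": [[0,0,10],[0,0,10],[0,0,10],[0,0,9],[0,0,4],[0,0,0]], "delta_rot": [[0,0,0],[0,0,0],[0,0,0],[0,0,0],[0,0,0],[0,0,0]], "grip": [8,8,8,8,8,8]}}

```text
time_s: 24.65
tcp_pos: [0.443, 0.1167, 0.1256]
ee_rot: [[0.916, -0.402, 0.001], [-0.402, -0.916, -0.002], [0.001, 0.001, -1.0]]
wrist_force: [-2.8, -0.7, -2.0]
gripper_width: 0.225
gripper_force: 30.0
```

Request:
{"method": "step_arm", "body": {"linear": [[0,0,2],[0,0,2],[0,0,2],[0,0,1.5],[0,0,0]], "delta_rot": [[0,0,0],[0,0,0],[0,0,0],[0,0,0],[0,0,0]], "grip": [8,8,8,8,8]}}

```text
time_s: 25.28
tcp_pos: [0.4436, 0.1168, 0.1202]
ee_rot: [[0.916, -0.401, 0.002], [-0.401, -0.916, -0.002], [0.003, 0.0, -1.0]]
wrist_force: [-7.8, -2.4, 12.3]
gripper_width: 0.229
gripper_force: 30.0
```

Request:
{"method": "step_arm", "body": {"linear": [[0,0,0],[0,0,0],[0,0,-30],[0,0,-40],[0,0,-50]], "delta_rot": [[0,0,0],[0,0,0],[0,0,0],[0,0,0],[0,0,0]], "grip": [28,28,28,28,28]}}

```text
time_s: 25.9
tcp_pos: [0.4439, 0.1175, 0.2396]
ee_rot: [[0.916, -0.402, 0.003], [-0.402, -0.916, -0.001], [0.003, -0.0, -1.0]]
wrist_force: [1.3, 0.1, -0.3]
gripper_width: 0.321
gripper_force: 0.0
```

```bash
python3 - <<'E'
from h import *
np.set_printoptions(precision=4,suppress=True)
s=sense();print(s["tcp_pos"],s["time_s"])
c=cam("wrist");a=c["img"][130:270,180:390,::-1];a=cv2.resize(a,(800,533),interpolation=cv2.INTER_CUBIC)
cv2.imwrite("pics/chk_blue.png",a);cv2.imwrite("pics/full_blue.png",c["img"][:,:,::-1])
P=np.array([.4408,.1187]);print("pred collar top/handle top",proj(c,[*P,.116]),proj(c,[*P,.152]),lm(c,"wrist","probe_blue"),"exp",proj(c,[*P,.112]))
for k in("red","green","yellow"):print(k,[(a,onz(c,b,.112)) for a,b in lm(c,"wrist","port_"+k)])
t=cam("top")
for k in("red","green","yellow","blue"):print(k,[(a,onz(t,b,.112)) for a,b in lm(t,"top","port_"+k)],[(a,b,onz(t,b,.112)) for a,b in lm(t,"top","probe_"+k)][:1])
E
```

```text
[0.4439 0.1175 0.2396] 25.9
pred collar top/handle top [283.3409 205.3549] [283.4153 217.2659] [] exp [283.3337 204.2021]
red [(0.72, array([0.5795, 0.2903, 0.112 ]))]
green [(0.93, array([0.5807, 0.1373, 0.112 ]))]
yellow [(0.66, array([0.4261, 0.3552, 0.112 ]))]
red [(0.97, array([0.5779, 0.2916, 0.112 ])), (0.63, array([0.733 , 0.2145, 0.112 ]))] [(0.58, [337.3, 204.8], array([ 0.6157, -0.1678,  0.112 ]))]
green [(0.64, array([0.5813, 0.1343, 0.112 ])), (0.46, array([0.4299, 0.3627, 0.112 ]))] [(0.44, [357.0, 209.7], array([ 0.5991, -0.2208,  0.112 ]))]
yellow [(0.54, array([0.4279, 0.364 , 0.112 ])), (0.54, array([ 0.6243, -0.1665,  0.112 ]))] [(0.65, [375.2, 217.2], array([ 0.5756, -0.2689,  0.112 ]))]
blue [(0.78, array([0.4387, 0.1235, 0.112 ])), (0.48, array([ 0.7003, -0.0143,  0.112 ]))] []
```

View pics/full_blue.png

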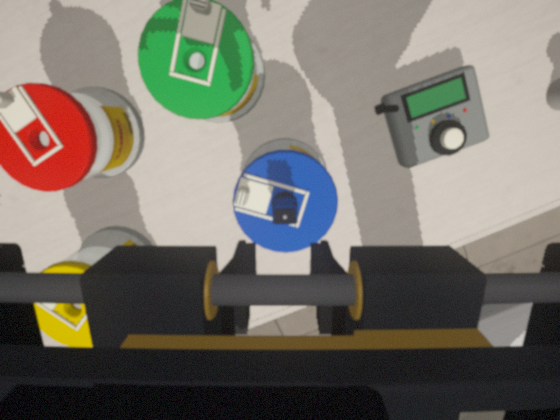

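The blue probe is seated, with its handle top at (287,217) as predicted. Next is green.

```bash
python3 - <<'E'
from h import *
plan([(pr("green",.085)+[0,0,.03],RR,8),(pr("green",.05),RR,2),(pr("green",.009),RR,3)])
print("up+to jar")
# from grasp to green jar: tip comp: TCP so that tool x offset +1.5
P=np.array([.580,.1375])
plan([(pr("green",.109),RR,3),(pr("green",.109)+[0,.02,.06],RR,2),([*P,.25],246.6,7),([*P,.215],246.6,1)],p=pr("green",.009),R=RR)
E
```

```text
L [[31.7, 30.0, 2.2], [31.6, 30.1, 3.4], [31.4, 30.1, 4.6], [31.2, 30.1, 5.7], [31.0, 30.2, 6.9], [30.7, 30.2, 8.1], [30.3, 30.2, 9.2], [29.9, 30.3, 10.2], [-4.4, -0.1, 31.9], [-4.4, 0.0, 31.8], [0.0, -0.0, 13.7], [0.0, -0.0, 13.7], [0.0, -0.0, 13.6]] 
D [[0.0, 0.037, -0.001], [0.0, 0.037, -0.001], [0.0, 0.037, -0.001], [0.0, 0.037, -0.001], [0.0, 0.037, -0.001], [0.0, 0.037, -0.001], [0.0, 0.037, -0.001], [0.0, 0.037, -0.001], [0.0, 0.001, 0.002], [0.0, 0.001, 0.002], [0.0, 0.0, -0.0], [0.0, 0.0, -0.0], [0.0, 0.0, -0.0]]
up+to jar
L [[0.0, 0.0, -33.3], [-0.0, 0.0, -33.4], [0.0, 0.0, -33.3], [5.1, -9.2, -29.8], [5.0, -9.2, -29.9], [-17.5, -42.3, -1.8], [-17.5, -42.3, -1.0], [-17.5, -42.3, -0.3], [-17.5, -42.3, 0.5], [-17.5, -42.4, 1.2], [-17.4, -42.3, 2.0], [-17.4, -42.4, 2.7], [0.0, 0.0, 35.0]] 
D [[0.0, 0.0, 0.0], [0.0, 0.0, 0.0], [0.0, 0.0, 0.0], [0.0, 0.0, 0.0], [0.0, 0.0, 0.0], [-0.0, -0.043, 0.0], [-0.0, -0.043, 0.0], [-0.0, -0.043, 0.0], [-0.0, -0.043, 0.0], [-0.0, -0.043, 0.0], [-0.0, -0.043, 0.0], [-0.0, -0.043, 0.0], [0.0, 0.001, 0.0]]
```

Request:
{"method": "step_arm", "body": {"linear": [[31.7,30,2.2],[31.6,30.1,3.4],[31.4,30.1,4.6],[31.2,30.1,5.7],[31,30.2,6.9],[30.7,30.2,8.1],[30.3,30.2,9.2],[29.9,30.3,10.2],[-4.4,0,31.9],[-4.4,0,24]], "delta_rot": [[0,0.037,-0.001],[0,0.037,-0.001],[0,0.037,0],[0,0.037,0],[0,0.037,0],[0,0.037,0],[0,0.037,0],[0,0.037,0],[0,0,0],[0,0,0]], "grip": [40,40,40,40,40,40,40,40,40,40]}}

```text
time_s: 27.85
tcp_pos: [0.5859, -0.2093, 0.1641]
ee_rot: [[0.876, -0.401, 0.268], [-0.384, -0.916, -0.118], [0.293, 0.0, -0.956]]
wrist_force: [-0.4, 0.7, 0.6]
gripper_width: 0.462
gripper_force: 0.0
```

```bash
python3 - <<'E'
from h import *
np.set_printoptions(precision=4,suppress=True)
c=cam("wrist")
for k in("green","yellow","red"):
    a=silhouettes("wrist","probe_"+k)[:1];print(k,proj(c,pr(k,.0)),lm(c,"wrist","probe_"+k)[:1],proj(c,pr(k,.022)),[x["point"] for x in a])
plan([(pr("green",.009),RR,3)])
E
```

```text
green [281.2043 224.0931] [(0.74, [279.8, 221.4])] [281.1237 235.278 ] [[278.6, 231.7]]
yellow [361.7718 223.653 ] [(0.68, [355.8, 224.0])] [369.8096 234.7495] [[360.7, 235.1]]
red [200.6339 224.4429] [(0.86, [200.6, 223.4])] [192.4366 235.6202] [[197.6, 230.3]]
L [[-0.3, -0.0, 16.8], [-0.3, -0.0, 16.9], [-0.3, -0.0, 16.8]] 
D [[0.0, -0.0, -0.001], [0.0, -0.0, -0.001], [0.0, -0.0, -0.001]]
```

Request:
{"method": "step_arm", "body": {"linear": [[0.1,0,16.8],[0,0,16.8],[0,0,16.8],[0,0,0],[0,0,0],[0,0,0],[0,0,0]], "delta_rot": [[0,0,0],[0,0,0],[0,0,0],[0,0,0],[0,0,0],[0,0,0],[0,0,0]], "grip": [40,40,40,8,8,8,8]}}

```text
time_s: 29.08
tcp_pos: [0.5999, -0.2145, 0.1179]
ee_rot: [[0.876, -0.4, 0.27], [-0.382, -0.917, -0.118], [0.295, -0.0, -0.956]]
wrist_force: [0.3, -0.8, -0.4]
gripper_width: 0.22
gripper_force: 30.0
```

Request:
{"method": "step_arm", "body": {"linear": [[0,0,-33],[0,0,-33.4],[0,0,-33.3],[5.1,-9.2,-29.8],[5,-9.2,-29.9],[-17.5,-42.3,-1.8],[-17.5,-42.3,-1],[-17.5,-42.3,-0.3],[-17.5,-42.3,0.5],[-17.5,-42.4,1.2]], "delta_rot": [[0,0,0],[0,0,0],[0,0,0],[0,0,0],[0,0,0],[0,-0.043,0],[0,-0.043,0],[0,-0.043,0],[0,-0.043,0],[0,-0.043,0]], "grip": [8,8,8,8,8,8,8,8,8,8]}}

```text
time_s: 30.32
tcp_pos: [0.5786, 0.0471, 0.2559]
ee_rot: [[0.913, -0.4, 0.076], [-0.398, -0.917, -0.032], [0.082, -0.0, -0.997]]
wrist_force: [0.5, -0.4, -0.3]
gripper_width: 0.223
gripper_force: 30.0
```

```bash
python3 - <<'E'
from h import *
s=sense();print(s["gripper_width"],s["tcp_pos"])
P=np.array([.580,.1375])
plan([([*P,.25],246.6,2),([*P,.215],246.6,1)])
E
```

```text
0.22345370145272447 [0.57860588 0.04712199 0.25587005]
L [[-17.6, -41.7, 1.5], [-17.5, -41.7, 2.2], [-0.0, -0.0, 35.0]] 
D [[-0.0, -0.041, -0.001], [-0.0, -0.041, -0.001], [-0.0, -0.0, -0.001]]
```

Request:
{"method": "step_arm", "body": {"linear": [[-17.6,-41.7,1.5],[-17.5,-41.7,2.2],[0,0,17],[0,0,18],[0,0,0]], "delta_rot": [[0,-0.041,-0.001],[0,-0.041,-0.001],[0,0,0],[0,0,0],[0,0,0]], "grip": [8,8,8,8,8]}}

```text
time_s: 30.95
tcp_pos: [0.5793, 0.1357, 0.2133]
ee_rot: [[0.917, -0.398, -0.002], [-0.398, -0.917, -0.002], [-0.001, 0.003, -1.0]]
wrist_force: [0.3, -0.5, -0.7]
gripper_width: 0.228
gripper_force: 30.0
```

```bash
cat >> h.py <<'E'
def blobs(c,pngname=None):
    r0,r1,c0,c1=150,250,225,340
    x=c["img"][r0:r1,c0:c1];hsv=cv2.cvtColor(x,cv2.COLOR_RGB2HSV)
    for nm,m in(("disc",(hsv[...,1]<60)&(hsv[...,2]>135)),("shaft",(hsv[...,1]<60)&(hsv[...,2]>55)&(hsv[...,2]<125))):
        n,lab,st,ce=cv2.connectedComponentsWithStats(m.astype(np.uint8),connectivity=4)
        for i in range(1,n):
            if st[i,4]>25: print(nm,"x %d-%d y %d-%d area %d"%(st[i,0]+c0,st[i,0]+st[i,2]-1+c0,st[i,1]+r0,st[i,1]+st[i,3]-1+r0,st[i,4]),np.round(ce[i]+[c0,r0],1))
    if pngname: cv2.imwrite(pngname,cv2.resize(x[20:,:,::-1],None,fx=6,fy=6,interpolation=cv2.INTER_CUBIC))
E
python3 - <<'E'
from h import *
s=sense();print(s["tcp_pos"])
c=cam("wrist");blobs(c,"pics/g1.png");print(lm(c,"wrist","port_green"),proj(c,s["tcp_pos"]+s["ee_rot"][:,2]*.089),proj(c,[.580,.1375,.112]))
E
```

```text
[0.57934565 0.1357308  0.21328426]
disc x 225-246 y 150-195 area 455 [231.4 164.1]
disc x 317-339 y 150-191 area 427 [332.2 162.5]
disc x 257-316 y 151-231 area 1866 [288.6 181.2]
disc x 274-289 y 197-211 area 180 [281.8 204.3]
disc x 225-244 y 211-249 area 310 [231.5 237.6]
disc x 327-339 y 217-241 area 119 [335.4 232.7]
shaft x 239-263 y 150-166 area 58 [250.2 155.9]
shaft x 301-326 y 150-167 area 75 [315.5 156.6]
shaft x 278-288 y 212-237 area 238 [282.8 225.4]
shaft x 321-339 y 240-249 area 137 [330.6 245.1]
[(0.87, [282.6, 206.6])] [283.22593601 212.3603674 ] [280.55359062 208.13564438]
```

```bash
python3 - <<'E'
from h import *
c=cam("wrist");corr(c,(281.8,206.2),(283,213.3))
E
```

```text
port [0.5823 0.1364 0.112 ] tip [0.5803 0.1362 0.1267] tool shift mm [ 1.7 -0.9 14.7]
```

Request:
{"method": "step_arm", "body": {"linear": [[1.4,-0.9,2],[0,0,4],[0,0,4],[0,0,4],[0,0,4],[0,0,4],[0,0,0]], "delta_rot": [[0,0,0],[0,0,0],[0,0,0],[0,0,0],[0,0,0],[0,0,0],[0,0,0]], "grip": [8,8,8,8,8,8,8]}}

```text
time_s: 31.98
tcp_pos: [0.5818, 0.1361, 0.1921]
ee_rot: [[0.917, -0.398, 0.0], [-0.398, -0.917, -0.001], [0.001, 0.001, -1.0]]
wrist_force: [0.4, 1.1, 0.3]
gripper_width: 0.234
gripper_force: 30.0
```

Request:
{"method": "step_arm", "body": {"linear": [[0,0,8],[0,0,10],[0,0,10],[0,0,10],[0,0,10],[0,0,10],[0,0,6],[0,0,2],[0,0,2],[0,0,0]], "delta_rot": [[0,0,0],[0,0,0],[0,0,0],[0,0,0],[0,0,0],[0,0,0],[0,0,0],[0,0,0],[0,0,0],[0,0,0]], "grip": [8,8,8,8,8,8,8,8,8,8]}}

```text
time_s: 33.22
tcp_pos: [0.5818, 0.136, 0.1245]
ee_rot: [[0.917, -0.398, 0.001], [-0.398, -0.917, -0.001], [0.001, 0.001, -1.0]]
wrist_force: [-1.7, -1.1, -0.6]
gripper_width: 0.228
gripper_force: 30.0
```

Request:
{"method": "step_arm", "body": {"linear": [[0,0,1.5],[0,0,1.5],[0,0,1.5],[0,0,1.5],[0,0,0]], "delta_rot": [[0,0,0],[0,0,0],[0,0,0],[0,0,0],[0,0,0]], "grip": [8,8,8,8,8]}}

```text
time_s: 33.85
tcp_pos: [0.5819, 0.136, 0.1196]
ee_rot: [[0.917, -0.398, 0.001], [-0.398, -0.917, -0.001], [0.001, 0.001, -1.0]]
wrist_force: [-4.4, -0.7, 5.6]
gripper_width: 0.226
gripper_force: 30.0
```

Request:
{"method": "step_arm", "body": {"linear": [[0,0,1],[0,0,0]], "delta_rot": [[0,0,0],[0,0,0]], "grip": [8,8]}}

```text
time_s: 34.1
tcp_pos: [0.582, 0.136, 0.1195]
ee_rot: [[0.918, -0.397, 0.002], [-0.397, -0.918, -0.001], [0.002, 0.0, -1.0]]
wrist_force: [-6.0, -0.4, 9.8]
gripper_width: 0.226
gripper_force: 30.0
```

Request:
{"method": "step_arm", "body": {"linear": [[0,0,0],[0,0,0],[0,0,-30],[0,0,-40],[0,0,-50],[0,0,0]], "delta_rot": [[0,0,0],[0,0,0],[0,0,0],[0,0,0],[0,0,0],[0,0,0]], "grip": [28,28,28,28,28,28]}}

```text
time_s: 34.85
tcp_pos: [0.5849, 0.1373, 0.2425]
ee_rot: [[0.918, -0.397, 0.012], [-0.398, -0.918, 0.003], [0.009, -0.008, -1.0]]
wrist_force: [-0.3, 0.7, 0.2]
gripper_width: 0.32
gripper_force: 0.0
```

```bash
python3 - <<'E'
from h import *
np.set_printoptions(precision=4,suppress=True)
s=sense();print(s["tcp_pos"])
c=cam("wrist");cv2.imwrite("pics/full_green.png",c["img"][:,:,::-1])
for k in("red","yellow"):print(k,[(a,onz(c,b,.112)) for a,b in lm(c,"wrist","port_"+k)])
for k in("green","blue"):
    print(k,lm(c,"wrist","probe_"+k),[a["point"] for a in silhouettes("wrist","probe_"+k)[:1]])
print(proj(c,[.5815,.137,.112]),proj(c,[.5815,.137,.134]))
plan([(pr("red",.085)+[0,0,.03],RR,8),(pr("red",.055),RR,2)])
E
```

```text
[0.5849 0.1373 0.2425]
red []
yellow []
green [(0.92, [287.5, 201.1])] [[286.2, 209.6]]
blue [] []
[286.075  204.0152] [286.1323 210.4972]
L [[16.7, 32.3, 1.9], [16.6, 32.3, 2.6], [16.5, 32.4, 3.2], [16.4, 32.3, 3.8], [16.2, 32.4, 4.5], [16.1, 32.3, 5.0], [15.9, 32.4, 5.7], [15.6, 32.3, 6.3], [-4.5, -0.0, 29.3], [-4.5, -0.1, 29.3]] 
D [[0.0, 0.038, -0.0], [0.0, 0.038, -0.0], [0.0, 0.038, -0.0], [0.0, 0.038, -0.0], [0.0, 0.038, -0.0], [0.0, 0.038, -0.0], [0.0, 0.038, -0.0], [0.0, 0.038, -0.0], [0.001, -0.002, -0.0], [0.001, -0.002, -0.0]]
```

Green is seated: the silhouette is at (286,210) against the expected (286,210). Next is red.

Request:
{"method": "step_arm", "body": {"linear": [[16.7,32.3,1.9],[16.6,32.3,2.6],[16.5,32.4,3.2],[16.4,32.3,3.8],[16.2,32.4,4.5],[16.1,32.3,5],[15.9,32.4,5.7],[15.6,32.3,6.3],[-4.5,0,29.3],[-4.5,0,26]], "delta_rot": [[0,0.038,0],[0,0.038,0],[0,0.038,0],[0,0.038,0],[0,0.038,0],[0,0.038,0],[0,0.038,0],[0,0.038,0],[0,0,0],[0,0,0]], "grip": [40,40,40,40,40,40,40,40,40,40]}}

```text
time_s: 36.45
tcp_pos: [0.6087, -0.1583, 0.1656]
ee_rot: [[0.875, -0.399, 0.275], [-0.381, -0.917, -0.12], [0.3, 0.0, -0.954]]
wrist_force: [-0.1, 0.5, -0.1]
gripper_width: 0.465
gripper_force: 0.0
```

```bash
python3 - <<'E'
from h import *
np.set_printoptions(precision=4,suppress=True)
print(sense()["tcp_pos"]);c=cam("wrist")
for k in("yellow","red"):
    a=silhouettes("wrist","probe_"+k)[:1];print(k,proj(c,pr(k,.0)),lm(c,"wrist","probe_"+k)[:1],proj(c,pr(k,.022)),[x["point"] for x in a])
plan([(pr("red",.009),RR,3)])
P=np.array([.580,.290])
plan([(pr("red",.109),RR,3),(pr("red",.109)+[0,.02,.07],RR,2),([*P,.255],246.6,8),([*P,.215],246.6,2)],p=pr("red",.009),R=RR)
t=cam("top")
for k in("red","yellow"):print(k,[(a,onz(t,b,.112)) for a,b in lm(t,"top","port_"+k)])
E
```

```text
[ 0.6087 -0.1583  0.1656]
yellow [441.2276 224.9782] [(0.63, [438.7, 227.0])] [456.8427 235.7518] [[448.8, 235.6]]
red [282.584  225.5719] [(0.72, [282.2, 225.2])] [282.6221 236.5789] [[283.5, 236.1]]
L [[-0.6, 0.2, 16.9], [-0.6, 0.3, 17.0], [-0.6, 0.2, 17.0]] 
D [[0.0, -0.002, -0.0], [0.0, -0.002, -0.0], [0.0, -0.002, -0.0]]
L [[0.0, 0.0, -33.3], [-0.0, 0.0, -33.4], [0.0, 0.0, -33.3], [6.5, -9.2, -34.6], [6.6, -9.2, -34.6], [-22.7, -47.7, -3.2], [-22.8, -47.6, -2.3], [-22.9, -47.7, -1.5], [-22.9, -47.6, -0.6], [-22.9, -47.7, 0.3], [-22.9, -47.6, 1.1], [-22.8, -47.7, 2.0], [-22.8, -47.6, 2.8], [0.1, -0.0, 20.0], [0.1, -0.0, 20.0]] 
D [[0.0, 0.0, 0.0], [0.0, 0.0, 0.0], [0.0, 0.0, 0.0], [0.0, 0.0, 0.0], [0.0, 0.0, 0.0], [-0.0, -0.038, 0.0], [-0.0, -0.038, 0.0], [-0.0, -0.038, 0.0], [-0.0, -0.038, 0.0], [-0.0, -0.038, 0.0], [-0.0, -0.038, 0.0], [-0.0, -0.038, 0.0], [-0.0, -0.038, 0.0], [0.0, 0.002, 0.0], [0.0, 0.002, 0.0]]
red [(0.61, array([0.5758, 0.2945, 0.112 ]))]
yellow [(0.87, array([0.4155, 0.3616, 0.112 ]))]
```

Request:
{"method": "step_arm", "body": {"linear": [[-0.6,0.2,16.9],[-0.6,0.3,17],[-0.6,0.2,17],[0,0,0],[0,0,0],[0,0,0],[0,0,0]], "delta_rot": [[0,-0.002,0],[0,-0.002,0],[0,-0.002,0],[0,0,0],[0,0,0],[0,0,0],[0,0,0]], "grip": [40,40,40,8,8,8,8]}}

```text
time_s: 37.72
tcp_pos: [0.6213, -0.1635, 0.1183]
ee_rot: [[0.876, -0.398, 0.271], [-0.38, -0.917, -0.118], [0.296, -0.0, -0.955]]
wrist_force: [-0.5, -0.2, -0.3]
gripper_width: 0.224
gripper_force: 30.0
```

Request:
{"method": "step_arm", "body": {"linear": [[0,0,-33],[0,0,-33.4],[0,0,-33.3],[6.5,-9.2,-34.6],[6.6,-9.2,-34.6],[-22.8,-47.7,-3.2],[-22.8,-47.6,-2.3],[-22.9,-47.7,-1.5],[-22.9,-47.6,-0.6],[-22.9,-47.7,0.3]], "delta_rot": [[0,0,0],[0,0,0],[0,0,0],[0,0,0],[0,0,0],[0,-0.038,0],[0,-0.038,0],[0,-0.038,0],[0,-0.038,0],[0,-0.038,0]], "grip": [8,8,8,8,8,8,8,8,8,8]}}

```text
time_s: 38.98
tcp_pos: [0.5848, 0.1336, 0.2651]
ee_rot: [[0.912, -0.398, 0.1], [-0.396, -0.917, -0.043], [0.108, -0.001, -0.994]]
wrist_force: [1.7, 0.6, 0.2]
gripper_width: 0.228
gripper_force: 30.0
```

```bash
python3 - <<'E'
from h import *
np.set_printoptions(precision=4,suppress=True)
s=sense();print(s["gripper_width"],s["tcp_pos"])
c=cam("wrist");t=cam("top");cc={"wrist":c,"top":t}
for k in("red","yellow","blue","green"):
    for n in cc:
        r=lm(cc[n],n,"jar_"+k);q=silhouettes(n,"jar_"+k)[:1]
        print(k,n,[(a,onz(cc[n],b,0)[:2]) for a,b in r[:1]],[onz(cc[n],x["point"],.1)[:2] for x in q],[(a,onz(cc[n],b,.112)[:2]) for a,b in lm(0,n,"port_"+k)])
P=np.array([.580,.290])
plan([([*P,.255],246.6,3),([*P,.215],246.6,2)])
E
```

```text
0.22848932783136533 [0.5848 0.1336 0.2651]
red wrist [(0.73, array([0.5795, 0.2982]))] [array([0.6101, 0.258 ])] [(0.61, array([ 0.606, -0.151]))]
red top [(0.61, array([0.5719, 0.2966]))] [] [(0.83, array([0.5822, 0.2946]))]
yellow wrist [(0.61, array([0.5756, 0.1383]))] [] []
yellow top [(0.83, array([0.4215, 0.3544]))] [array([0.4344, 0.3049])] [(0.83, array([0.4289, 0.3632]))]
blue wrist [] [array([0.5191, 0.1073])] []
blue top [(0.73, array([0.4295, 0.1125]))] [array([0.4291, 0.1158])] [(0.78, array([0.436 , 0.1278]))]
green wrist [(0.91, array([0.577 , 0.1339]))] [array([0.5911, 0.1318])] [(0.72, array([0.5806, 0.1352]))]
green top [(0.76, array([0.5746, 0.1308]))] [array([0.5428, 0.1284])] []
L [[-22.8, -47.7, 0.7], [-22.7, -47.6, 1.6], [-22.7, -47.7, 2.4], [-0.0, 0.0, 20.0], [-0.0, 0.0, 20.0]] 
D [[0.0, -0.036, -0.0], [0.0, -0.036, -0.0], [0.0, -0.036, -0.0], [0.0, -0.001, -0.0], [0.0, -0.001, -0.0]]
```

Request:
{"method": "step_arm", "body": {"linear": [[-22.8,-47.7,0.7],[-22.7,-47.6,1.6],[-22.7,-47.7,2.4],[0,0,18],[0,0,20],[0,0,0]], "delta_rot": [[0,-0.036,0],[0,-0.036,0],[0,-0.036,0],[0,-0.001,0],[0,-0.001,0],[0,0,0]], "grip": [8,8,8,8,8,8]}}

```text
time_s: 41.02
tcp_pos: [0.5792, 0.2896, 0.215]
ee_rot: [[0.917, -0.398, -0.004], [-0.398, -0.917, -0.002], [-0.003, 0.004, -1.0]]
wrist_force: [0.4, -1.5, -0.8]
gripper_width: 0.23
gripper_force: 30.0
```

```bash
python3 - <<'E'
from h import *
s=sense();print(s["tcp_pos"])
c=cam("wrist");blobs(c,"pics/r1.png");print(lm(c,"wrist","port_red"),proj(c,s["tcp_pos"]+s["ee_rot"][:,2]*.089),proj(c,[.580,.29,.112]))
E
```

```text
[0.57915305 0.28957943 0.21495295]
disc x 225-245 y 150-189 area 400 [231.4 162.4]
disc x 316-339 y 150-249 area 924 [332.  192.7]
disc x 237-284 y 153-234 area 1472 [260.8 180.5]
disc x 271-307 y 153-224 area 294 [291.2 191.7]
disc x 274-287 y 198-210 area 154 [280.6 204.1]
disc x 225-243 y 218-249 area 243 [231.  238.7]
shaft x 278-288 y 211-232 area 172 [283.5 222. ]
[(0.63, [282.9, 206.1])] [283.22699617 212.36085731] [281.79627375 206.49773565]
```

```bash
python3 - <<'E'
from h import *
c=cam("wrist");corr(c,(281.2,206.1),(283,212.5))
E
```

```text
port [0.5817 0.2913 0.112 ] tip [0.5806 0.2901 0.1292] tool shift mm [ 0.5 -1.4 17.2]
```

Request:
{"method": "step_arm", "body": {"linear": [[0.7,-1.3,3],[0,0,5],[0,0,4],[0,0,4],[0,0,4],[0,0,4],[0,0,0]], "delta_rot": [[0,0,0],[0,0,0],[0,0,0],[0,0,0],[0,0,0],[0,0,0],[0,0,0]], "grip": [8,8,8,8,8,8,8]}}

```text
time_s: 42.05
tcp_pos: [0.581, 0.2907, 0.1925]
ee_rot: [[0.917, -0.398, -0.001], [-0.398, -0.917, -0.0], [-0.001, 0.001, -1.0]]
wrist_force: [0.3, 0.0, -0.2]
gripper_width: 0.228
gripper_force: 30.0
```

Request:
{"method": "step_arm", "body": {"linear": [[0,0,8],[0,0,10],[0,0,10],[0,0,10],[0,0,10],[0,0,10],[0,0,6],[0,0,2],[0,0,2],[0,0,0]], "delta_rot": [[0,0,0],[0,0,0],[0,0,0],[0,0,0],[0,0,0],[0,0,0],[0,0,0],[0,0,0],[0,0,0],[0,0,0]], "grip": [8,8,8,8,8,8,8,8,8,8]}}

```text
time_s: 43.3
tcp_pos: [0.5809, 0.2908, 0.1249]
ee_rot: [[0.917, -0.398, -0.001], [-0.398, -0.917, 0.0], [-0.001, 0.0, -1.0]]
wrist_force: [-4.2, 1.3, 1.3]
gripper_width: 0.229
gripper_force: 30.0
```

Request:
{"method": "step_arm", "body": {"linear": [[0,0,1.5],[0,0,1.5],[0,0,1.5],[0,0,1],[0,0,0]], "delta_rot": [[0,0,0],[0,0,0],[0,0,0],[0,0,0],[0,0,0]], "grip": [8,8,8,8,8]}}

```text
time_s: 43.92
tcp_pos: [0.5812, 0.2909, 0.1209]
ee_rot: [[0.918, -0.398, 0.0], [-0.398, -0.918, 0.0], [-0.0, -0.0, -1.0]]
wrist_force: [-6.2, -0.3, 6.2]
gripper_width: 0.226
gripper_force: 30.0
```

Request:
{"method": "step_arm", "body": {"linear": [[0,0,1],[0,0,0.5],[0,0,0]], "delta_rot": [[0,0,0],[0,0,0],[0,0,0]], "grip": [8,8,8]}}

```text
time_s: 44.3
tcp_pos: [0.5814, 0.2909, 0.1209]
ee_rot: [[0.918, -0.397, 0.001], [-0.397, -0.918, 0.0], [0.001, -0.001, -1.0]]
wrist_force: [-7.7, -0.3, 11.1]
gripper_width: 0.227
gripper_force: 30.0
```

Request:
{"method": "step_arm", "body": {"linear": [[0,0,0],[0,0,0],[0,0,-30],[0,0,-40],[0,0,-55],[0,0,0]], "delta_rot": [[0,0,0],[0,0,0],[0,0,0],[0,0,0],[0,0,0],[0,0,0]], "grip": [28,28,28,28,28,28]}}

```text
time_s: 45.05
tcp_pos: [0.5845, 0.2921, 0.2489]
ee_rot: [[0.917, -0.398, 0.01], [-0.398, -0.917, 0.006], [0.007, -0.01, -1.0]]
wrist_force: [-0.0, 0.3, -1.5]
gripper_width: 0.321
gripper_force: 0.0
```

```bash
python3 - <<'E'
from h import *
np.set_printoptions(precision=4,suppress=True)
s=sense();print(s["tcp_pos"])
c=cam("wrist")
for k in("red","blue","green"):
    print(k,lm(c,"wrist","probe_"+k)[:1],[(a["score"],a["point"]) for a in silhouettes("wrist","probe_"+k)[:1]])
print(proj(c,[.5815,.291,.112]),proj(c,[.5815,.291,.134]))
q=pr("yellow",.085)-.001*RX
plan([(q+[0,.02,.06],RR,9),(pr("yellow",.055)-.001*RX,RR,2)])
E
```

```text
[0.5845 0.2921 0.2489]
red [(0.94, [287.2, 202.8])] [(0.82, [288.4, 208.2])]
blue [(0.96, [504.8, 261.6])] [(0.81, [513.2, 262.2])]
green [(0.55, [449.1, 130.2])] [(0.79, [458.1, 134.7])]
[287.0672 201.177 ] [287.1376 207.3755]
L [[20.8, 54.7, -1.0], [20.8, 54.7, -0.3], [20.8, 54.6, 0.4], [20.8, 54.7, 1.1], [20.7, 54.6, 1.9], [20.6, 54.7, 2.5], [20.5, 54.6, 3.3], [20.4, 54.7, 3.9], [20.3, 54.6, 4.7], [-5.3, 9.1, 44.8], [-5.1, 9.1, 44.9]] 
D [[0.0, 0.034, -0.0], [0.0, 0.034, -0.0], [0.0, 0.034, -0.0], [0.0, 0.034, -0.0], [0.0, 0.034, -0.0], [0.0, 0.034, -0.0], [0.0, 0.034, -0.0], [0.0, 0.034, -0.0], [0.0, 0.034, -0.0], [0.001, -0.002, -0.0], [0.001, -0.002, -0.0]]
```

Red is seated. Next is yellow.

Request:
{"method": "step_arm", "body": {"linear": [[20.8,54.7,-1],[20.8,54.7,-0.3],[20.8,54.6,0.4],[20.8,54.7,1.1],[20.7,54.6,1.9],[20.6,54.7,2.5],[20.5,54.6,3.3],[20.4,54.7,3.9],[20.3,54.6,4.7],[-5.2,9.1,44.8]], "delta_rot": [[0,0.034,0],[0,0.034,0],[0,0.034,0],[0,0.034,0],[0,0.034,0],[0,0.034,0],[0,0.034,0],[0,0.034,0],[0,0.034,0],[0,0,0]], "grip": [28,40,40,40,40,40,40,40,40,40]}}

```text
time_s: 46.65
tcp_pos: [0.5626, -0.2501, 0.2107]
ee_rot: [[0.871, -0.401, 0.283], [-0.382, -0.916, -0.123], [0.309, -0.001, -0.951]]
wrist_force: [0.3, 0.6, -1.2]
gripper_width: 0.46
gripper_force: 0.0
```

```bash
python3 - <<'E'
from h import *
np.set_printoptions(precision=4,suppress=True)
print(sense()["tcp_pos"]);c=cam("wrist");k="yellow"
a=silhouettes("wrist","probe_"+k)[:1];print(k,proj(c,pr(k,.0)),lm(c,"wrist","probe_"+k)[:1],proj(c,pr(k,.022)),[x["point"] for x in a])
plan([(pr(k,.05),RR,2),(pr(k,.009),RR,3)])
P=np.array([.4285,.355])
plan([(pr(k,.109),RR,3),(pr(k,.109)+[-.01,.02,.07],RR,2),([*P,.255],246.6,9),([*P,.215],246.6,2)],p=pr(k,.009),R=RR)
E
```

```text
[ 0.5626 -0.2501  0.2107]
yellow [291.7926 218.6732] [(0.88, [286.9, 221.3])] [292.5632 226.8894] [[290.6, 228.9]]
L [[-1.1, 4.1, 24.2], [-1.1, 4.2, 24.1], [-0.0, -0.0, 13.7], [-0.0, -0.0, 13.7], [-0.0, -0.0, 13.6]] 
D [[0.001, 0.001, -0.001], [0.001, 0.001, -0.001], [0.0, -0.0, 0.0], [0.0, -0.0, 0.0], [0.0, -0.0, 0.0]]
TOO FAST [-0.0125  0.0653 -0.0032] 1.9098593171027445
L [[0.0, -0.0, -33.3], [-0.0, 0.0, -33.4], [0.0, -0.0, -33.3], [2.2, -7.2, -36.0], [2.1, -7.2, -35.9], [-36.7, -55.0, -8.0], [-36.9, -55.0, -6.7], [-37.1, -55.0, -5.5], [-37.3, -55.0, -4.3], [-37.4, -54.9, -3.1], [-37.5, -55.0, -1.8], [-37.6, -54.9, -0.6], [-37.6, -55.0, 0.6], [-37.5, -54.9, 1.9], [-0.0, -0.0, 20.0], [-0.1, -0.0, 20.0]] 
D [[0.0, 0.0, 0.0], [0.0, 0.0, 0.0], [0.0, 0.0, 0.0], [0.0, 0.0, 0.0], [0.0, 0.0, 0.0], [-0.0, -0.033, 0.0], [-0.0, -0.033, 0.0], [-0.0, -0.033, 0.0], [-0.0, -0.033, 0.0], [-0.0, -0.033, 0.0], [-0.0, -0.033, 0.0], [-0.0, -0.033, 0.0], [-0.0, -0.033, 0.0], [-0.0, -0.033, 0.0], [0.0, -0.001, 0.0], [0.0, -0.001, 0.0]]
```

Request:
{"method": "step_arm", "body": {"linear": [[-1.7,4,24],[-1.7,4,24],[0,0,13.7],[0,0,13.7],[0,0,13.6],[0,0,0],[0,0,0],[0,0,0],[0,0,0]], "delta_rot": [[0,0,0],[0,0,0],[0,0,0],[0,0,0],[0,0,0],[0,0,0],[0,0,0],[0,0,0],[0,0,0]], "grip": [40,40,40,40,40,8,8,8,8]}}

```text
time_s: 47.92
tcp_pos: [0.5798, -0.2633, 0.1223]
ee_rot: [[0.875, -0.398, 0.277], [-0.379, -0.917, -0.12], [0.302, -0.0, -0.953]]
wrist_force: [-0.8, 0.5, 0.9]
gripper_width: 0.228
gripper_force: 30.0
```

Request:
{"method": "step_arm", "body": {"linear": [[0,0,-33],[0,0,-33.4],[0,0,-33.3],[2.2,-7.2,-36],[2.1,-7.2,-35.9],[-34,-50,-7],[-34,-50,-6],[-34,-50,-4],[-34,-50,-3],[-34,-50,-2]], "delta_rot": [[0,0,0],[0,0,0],[0,0,0],[0,0,0],[0,0,0],[0,-0.03,0],[0,-0.03,0],[0,-0.03,0],[0,-0.03,0],[0,-0.03,0]], "grip": [8,8,8,8,8,8,8,8,8,8]}}

```text
time_s: 49.18
tcp_pos: [0.484, 0.0678, 0.2669]
ee_rot: [[0.906, -0.398, 0.142], [-0.393, -0.917, -0.061], [0.154, -0.001, -0.988]]
wrist_force: [1.0, 0.4, -1.0]
gripper_width: 0.227
gripper_force: 30.0
```

```bash
python3 - <<'E'
from h import *
np.set_printoptions(precision=4,suppress=True)
s=sense();print(s["gripper_width"],s["tcp_pos"])
P=np.array([.4285,.355])
plan([([*P,.26],246.6,6),([*P,.22],246.6,2)])
E
```

```text
0.2265847941399208 [0.484  0.0678 0.2669]
L [[-27.4, -40.2, -3.1], [-27.4, -40.2, -2.4], [-27.5, -40.2, -1.7], [-27.6, -40.3, -0.9], [-27.5, -40.2, -0.2], [-27.6, -40.3, 0.4], [0.0, 0.0, 20.0], [0.0, 0.0, 20.0]] 
D [[-0.0, -0.026, -0.0], [-0.0, -0.026, -0.0], [-0.0, -0.026, -0.0], [-0.0, -0.026, -0.0], [-0.0, -0.026, -0.0], [-0.0, -0.026, -0.0], [-0.0, 0.001, -0.0], [-0.0, 0.001, -0.0]]
```

Request:
{"method": "step_arm", "body": {"linear": [[-27.4,-40.2,-3.1],[-27.4,-40.2,-2.4],[-27.5,-40.2,-1.7],[-27.6,-40.3,-0.9],[-27.5,-40.2,-0.2],[-27.6,-40.3,0.4],[0,0,20],[0,0,20],[0,0,0]], "delta_rot": [[0,-0.026,0],[0,-0.026,0],[0,-0.026,0],[0,-0.026,0],[0,-0.026,0],[0,-0.026,0],[0,0,0],[0,0,0],[0,0,0]], "grip": [8,8,8,8,8,8,8,8,8]}}

```text
time_s: 50.3
tcp_pos: [0.4285, 0.3525, 0.218]
ee_rot: [[0.917, -0.398, -0.003], [-0.398, -0.917, -0.003], [-0.002, 0.004, -1.0]]
wrist_force: [-0.1, -0.1, -0.9]
gripper_width: 0.228
gripper_force: 30.0
```

```bash
python3 - <<'E'
from h import *
s=sense();print(s["tcp_pos"])
c=cam("wrist");blobs(c,"pics/y1.png");print(lm(c,"wrist","port_yellow"),proj(c,s["tcp_pos"]+s["ee_rot"][:,2]*.092),proj(c,[.4285,.355,.112]))
E
```

```text
[0.42854616 0.35250821 0.21797305]
disc x 225-241 y 150-192 area 389 [230.3 164.6]
disc x 318-339 y 150-249 area 991 [332.2 191.9]
disc x 229-308 y 163-230 area 1603 [258.  191.5]
disc x 273-287 y 200-212 area 150 [280.3 206.4]
disc x 225-243 y 220-249 area 224 [230.9 239.6]
shaft x 237-270 y 150-168 area 171 [250.  155.6]
shaft x 290-319 y 150-161 area 105 [308.7 153.3]
shaft x 278-287 y 218-239 area 159 [282.5 228.9]
[(0.85, [279.3, 208.0])] [283.22007295 211.29304274] [279.93580837 207.60441524]
```

View pics/y1.png

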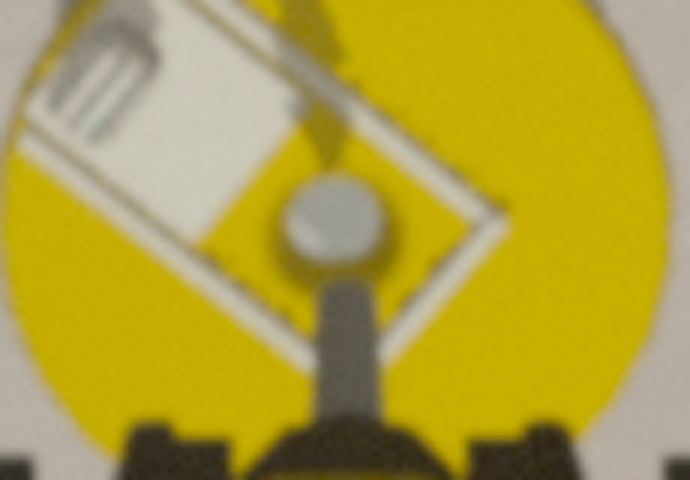

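The port mouth is at about (280.7,208.5) and the tip at (283,217).

```bash
python3 - <<'E'
from h import *
c=cam("wrist");corr(c,(280.7,208.4),(283,216.8),tz=.092)
E
```

```text
port [0.4286 0.3562 0.112 ] tip [0.4258 0.3554 0.1286] tool shift mm [ 2.2 -1.9 16.6]
```

Request:
{"method": "step_arm", "body": {"linear": [[2,-1.8,3],[0,0,5],[0,0,4],[0,0,4],[0,0,4],[0,0,4],[0,0,0]], "delta_rot": [[0,0,0],[0,0,0],[0,0,0],[0,0,0],[0,0,0],[0,0,0],[0,0,0]], "grip": [8,8,8,8,8,8,8]}}

```text
time_s: 51.32
tcp_pos: [0.4317, 0.354, 0.195]
ee_rot: [[0.917, -0.398, -0.001], [-0.398, -0.917, -0.001], [-0.001, 0.001, -1.0]]
wrist_force: [1.0, -0.7, -0.1]
gripper_width: 0.229
gripper_force: 30.0
```

Request:
{"method": "step_arm", "body": {"linear": [[0,0,8],[0,0,10],[0,0,10],[0,0,10],[0,0,10],[0,0,10],[0,0,6],[0,0,2],[0,0,2],[0,0,0]], "delta_rot": [[0,0,0],[0,0,0],[0,0,0],[0,0,0],[0,0,0],[0,0,0],[0,0,0],[0,0,0],[0,0,0],[0,0,0]], "grip": [8,8,8,8,8,8,8,8,8,8]}}

```text
time_s: 52.58
tcp_pos: [0.4316, 0.354, 0.1273]
ee_rot: [[0.917, -0.398, -0.001], [-0.398, -0.917, -0.0], [-0.001, 0.001, -1.0]]
wrist_force: [-1.0, -1.8, 0.2]
gripper_width: 0.229
gripper_force: 30.0
```

Request:
{"method": "step_arm", "body": {"linear": [[0,0,1.5],[0,0,1.5],[0,0,1],[0,0,0]], "delta_rot": [[0,0,0],[0,0,0],[0,0,0],[0,0,0]], "grip": [8,8,8,8]}}

```text
time_s: 53.08
tcp_pos: [0.4317, 0.354, 0.1234]
ee_rot: [[0.917, -0.398, -0.001], [-0.398, -0.917, -0.0], [-0.001, 0.001, -1.0]]
wrist_force: [-2.6, -0.2, 2.1]
gripper_width: 0.229
gripper_force: 30.0
```

Request:
{"method": "step_arm", "body": {"linear": [[0,0,1],[0,0,1],[0,0,0.5],[0,0,0]], "delta_rot": [[0,0,0],[0,0,0],[0,0,0],[0,0,0]], "grip": [8,8,8,8]}}

```text
time_s: 53.58
tcp_pos: [0.4318, 0.3541, 0.1233]
ee_rot: [[0.918, -0.397, 0.0], [-0.397, -0.918, 0.0], [0.0, -0.0, -1.0]]
wrist_force: [-7.0, -4.3, 12.6]
gripper_width: 0.23
gripper_force: 30.0
```

Request:
{"method": "step_arm", "body": {"linear": [[0,0,0],[0,0,0],[0,0,-30],[0,0,-40],[0,0,-55],[0,0,0]], "delta_rot": [[0,0,0],[0,0,0],[0,0,0],[0,0,0],[0,0,0],[0,0,0]], "grip": [28,28,28,28,28,28]}}

```text
time_s: 54.32
tcp_pos: [0.4344, 0.3568, 0.2511]
ee_rot: [[0.918, -0.397, 0.008], [-0.398, -0.918, 0.009], [0.003, -0.012, -1.0]]
wrist_force: [-0.1, -0.1, -0.6]
gripper_width: 0.323
gripper_force: 0.0
```

```bash
python3 - <<'E'
from h import *
np.set_printoptions(precision=4,suppress=True)
s=sense();print(s["tcp_pos"])
c=cam("wrist");print(lm(c,"wrist","probe_yellow")[:1],[(a["score"],a["point"]) for a in silhouettes("wrist","probe_yellow")[:1]])
print(proj(c,[.430,.3555,.112]),proj(c,[.430,.3555,.134]))
plan([([.40,-.03,.25],246.6,7)])
E
```

```text
[0.4344 0.3568 0.2511]
[(0.69, [289.7, 203.5])] [(0.69, [290.5, 208.9])]
[288.0483 201.4169] [288.1473 207.6751]
L [[17.7, 52.1, -0.7], [17.7, 52.1, -0.7], [17.7, 52.1, -0.7], [17.7, 52.1, -0.7], [17.7, 52.2, -0.7], [17.7, 52.1, -0.7], [17.7, 52.2, -0.7]] 
D [[0.0, 0.0, -0.0], [0.0, 0.0, -0.0], [0.0, 0.0, -0.0], [0.0, 0.0, -0.0], [0.0, 0.0, -0.0], [0.0, 0.0, -0.0], [0.0, 0.0, -0.0]]
```

Request:
{"method": "step_arm", "body": {"linear": [[17.7,52.1,-0.7],[17.7,52.1,-0.7],[17.7,52.1,-0.7],[17.7,52.1,-0.7],[17.7,52.1,-0.7],[17.7,52.1,-0.7],[17.7,52.1,-0.7],[0,0,0]], "delta_rot": [[0,0,0],[0,0,0],[0,0,0],[0,0,0],[0,0,0],[0,0,0],[0,0,0],[0,0,0]], "grip": [0,0,0,0,0,0,0,0]}}

```text
time_s: 55.48
tcp_pos: [0.399, -0.0327, 0.2494]
ee_rot: [[0.915, -0.404, -0.004], [-0.404, -0.915, -0.001], [-0.003, 0.002, -1.0]]
wrist_force: [0.5, 0.6, 0.3]
gripper_width: 0.004
gripper_force: 0.0
```

```bash
python3 - <<'E'
from h import *
np.set_printoptions(precision=4,suppress=True)
s=sense();print(s["tcp_pos"])
c=cam("wrist");r=lm(c,"wrist","start_top");print([(a,b,onz(c,b,.037)) for a,b in r])
for a in silhouettes("wrist","start")[:2]: print("start sil",round(a["score"],2),a["mask"].sum(),a["point"],onz(c,a["point"],.035))
s=cam("scene");x=s["img"][210:380,160:360,::-1];w=c["img"][:,:,::-1]
cv2.imwrite("pics/fin.png",np.hstack([cv2.resize(x,(494,420),interpolation=cv2.INTER_CUBIC),w[:,255:560]]))
E
```

```text
[ 0.399  -0.0327  0.2494]
[(0.61, [301.1, 158.2], array([ 0.4145, -0.0619,  0.037 ]))]
start sil 0.79 327 [305.0, 155.7] [ 0.4151 -0.0669  0.035 ]
```

View pics/fin.png

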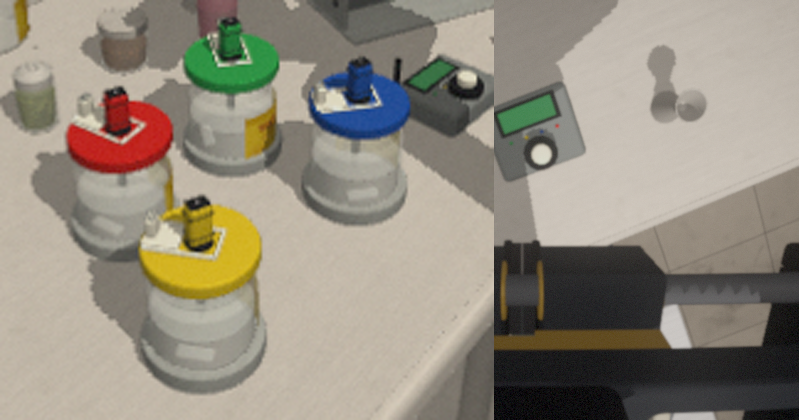

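The scene shows all four probes standing with collars on the lids and jars upright. The button in the wrist frame is at (302,153.5).

```bash
python3 - <<'E'
from h import *
c=cam("wrist");p=onz(c,(302,153.5),.04);t=cam("top");print(p,[(a,onz(t,b,.04)) for a,b in lm(t,"top","start_top")])
plan([([*p[:2],.12],246.6,4),([*p[:2],.052],246.6,3)])
E
```

```text
[ 0.42110589 -0.06102564  0.04      ] [(0.57, array([0.4274743 , 0.11393537, 0.04      ]))]
L [[8.0, 5.3, 32.6], [7.9, 5.4, 32.6], [8.0, 5.3, 32.7], [7.9, 5.4, 32.6], [0.0, -0.0, 22.7], [0.0, -0.0, 22.7], [0.1, -0.1, 22.6]] 
D [[0.0, 0.0, 0.0], [0.0, 0.0, 0.0], [0.0, 0.0, 0.0], [0.0, 0.0, 0.0], [0.0, 0.0, 0.0], [0.0, 0.0, 0.0], [0.0, 0.0, 0.0]]
```

Request:
{"method": "step_arm", "body": {"linear": [[8,5.3,32.6],[8,5.3,32.6],[8,5.3,32.6],[8,5.3,32.6],[0,0,22],[0,0,22],[0,0,16],[0,0,0]], "delta_rot": [[0,0,0],[0,0,0],[0,0,0],[0,0,0],[0,0,0],[0,0,0],[0,0,0],[0,0,0]], "grip": [0,0,0,0,0,0,0,0]}}

```text
time_s: 56.82
tcp_pos: [0.4206, -0.0614, 0.0594]
ee_rot: [[0.918, -0.397, -0.004], [-0.397, -0.918, -0.001], [-0.003, 0.002, -1.0]]
wrist_force: [0.2, 0.3, 0.7]
gripper_width: 0.008
gripper_force: 0.0
```

```bash
python3 - <<'E'
from h import *
s=sense();print(s["tcp_pos"],s["wrist_force"])
c=cam("wrist");x=c["img"][150:300,190:380,::-1];cv2.imwrite("pics/btn.png",cv2.resize(x,None,fx=4,fy=4,interpolation=cv2.INTER_CUBIC))
print(proj(c,s["tcp_pos"]))
E
```

```text
[ 0.42055638 -0.06136603  0.05943912] [0.24842636 0.28387968 0.67172884]
[283.52332752 259.99103037]
```

View pics/btn.png

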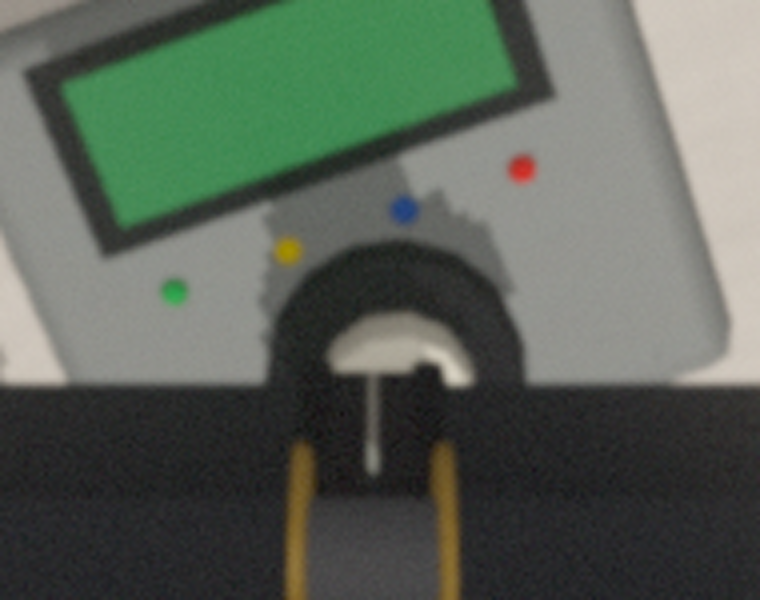

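The button is centred at about crop (400,385) and the fingertips at column 373. I shift about 4 mm along tool +y, then press.

Request:
{"method": "step_arm", "body": {"linear": [[0,4,0],[0,0,6],[0,0,4],[0,0,3],[0,0,2],[0,0,2],[0,0,0]], "delta_rot": [[0,0,0],[0,0,0],[0,0,0],[0,0,0],[0,0,0],[0,0,0],[0,0,0]], "grip": [0,0,0,0,0,0,0]}}

```text
time_s: 57.75
tcp_pos: [0.4199, -0.0656, 0.0467]
ee_rot: [[0.918, -0.396, -0.0], [-0.396, -0.918, -0.001], [0.0, 0.001, -1.0]]
wrist_force: [-10.4, 3.3, 35.0]
gripper_width: 0.0
gripper_force: 17.7
```

Request:
{"method": "step_arm", "body": {"linear": [[0,0,-6],[0,0,-6],[0,0,0]], "delta_rot": [[0,0,0],[0,0,0],[0,0,0]], "grip": [0,0,0]}}

```text
time_s: 58.12
tcp_pos: [0.4197, -0.0655, 0.0555]
ee_rot: [[0.917, -0.398, -0.0], [-0.398, -0.917, 0.0], [-0.0, -0.0, -1.0]]
wrist_force: [0.0, 0.4, -0.3]
gripper_width: 0.001
gripper_force: 0.0
```

Request:
{"method": "step_arm", "body": {"linear": [[0,0,3],[0,0,0]], "delta_rot": [[0,0,0],[0,0,0]], "grip": [0,0]}}

```text
time_s: 58.38
tcp_pos: [0.4195, -0.0656, 0.0519]
ee_rot: [[0.917, -0.398, -0.002], [-0.398, -0.917, -0.0], [-0.001, 0.001, -1.0]]
wrist_force: [-0.5, 0.6, 1.3]
gripper_width: 0.009
gripper_force: 0.6
```

Request:
{"method": "step_arm", "body": {"linear": [[0,0,2],[0,0,0]], "delta_rot": [[0,0,0],[0,0,0]], "grip": [0,0]}}

```text
time_s: 58.62
tcp_pos: [0.4195, -0.0656, 0.0503]
ee_rot: [[0.917, -0.398, -0.001], [-0.398, -0.917, -0.0], [-0.001, 0.001, -1.0]]
wrist_force: [-0.7, 0.1, 2.3]
gripper_width: -0.0
gripper_force: 1.1
```

Request:
{"method": "step_arm", "body": {"linear": [[0,0,2],[0,0,0]], "delta_rot": [[0,0,0],[0,0,0]], "grip": [0,0]}}

```text
time_s: 58.88
tcp_pos: [0.4195, -0.0656, 0.0484]
ee_rot: [[0.917, -0.398, -0.001], [-0.398, -0.917, 0.0], [-0.001, 0.0, -1.0]]
wrist_force: [-0.8, 0.0, 2.8]
gripper_width: 0.006
gripper_force: 1.6
```

The force climbs like the button's spring from z≈0.052, with the hard stop at ≈0.047. I press fully once more, hold, and retreat.

Request:
{"method": "step_arm", "body": {"linear": [[0,0,1.5],[0,0,1.2],[0,0,0],[0,0,0]], "delta_rot": [[0,0,0],[0,0,0],[0,0,0],[0,0,0]], "grip": [0,0,0,0]}}

```text
time_s: 59.38
tcp_pos: [0.4196, -0.0656, 0.0471]
ee_rot: [[0.918, -0.397, -0.001], [-0.397, -0.918, -0.0], [-0.0, 0.001, -1.0]]
wrist_force: [-5.1, 0.7, 17.7]
gripper_width: 0.006
gripper_force: 8.6
```

Request:
{"method": "step_arm", "body": {"linear": [[0,0,-10],[0,0,-40],[0,0,-50],[0,0,-50],[0,0,0],[0,0,0]], "delta_rot": [[0,0,0],[0,0,0],[0,0,0],[0,0,0],[0,0,0],[0,0,0]], "grip": [0,0,0,0,0,0]}}

```text
time_s: 60.12
tcp_pos: [0.4189, -0.0656, 0.195]
ee_rot: [[0.917, -0.399, -0.002], [-0.399, -0.917, 0.001], [-0.002, 0.0, -1.0]]
wrist_force: [0.1, 1.0, -0.5]
gripper_width: 0.004
gripper_force: 0.0
```

```bash
python3 - <<'E'
from h import *
np.set_printoptions(precision=4,suppress=True)
print(sense()["time_s"]);t=cam("scene")
for k in("red","blue","green","yellow"):
    print(k,[(a,b,onz(t,b,.112)[:2]) for a,b in lm(t,"scene","probe_"+k)[:1]],[(a,onz(t,b,0)[:2]) for a,b in lm(t,"scene","jar_"+k)[:1]])
E
```

```text
60.125
red [(0.76, [208.2, 262.6], array([0.5788, 0.2903]))] [(0.7, array([0.5892, 0.2794]))]
blue [(0.62, [301.7, 252.7], array([0.4394, 0.1309]))] [(0.71, array([0.434, 0.119]))]
green [(0.48, [257.1, 233.7], array([0.5699, 0.1328]))] [(0.85, array([0.5877, 0.1336]))]
yellow [(0.8, [238.0, 310.7], array([0.4264, 0.3624]))] [(0.38, array([0.7505, 0.2375]))]
```

```bash
python3 -c "
from station import *
print(finish_job())"
```

```text
the job is handed in; nothing more can be done
None
```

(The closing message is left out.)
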